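Set rinsed sample cups under the bench magnifier

TASK

Get the rinsed sample cups ready for inspection: swing the magnifier aside until no part of its lens is over the white viewing plate, put the small box of test strips that was left on the plate flat into the shallow grey tray, then lift every cup off the drying rack's hooks and stand them all upright on the plate, inside its rim. When they all stand there, swing the magnifier back so that its lens is centred over the plate, and leave it there. Do not disturb the other things on the worktop.

Things in the scene. Friction and masses are not known exactly. Their poses are not given: they have to be found in the camera images.
- magnifier (a joint): angle of the magnifier's arm about its upright column, rad; 0 when the arm points along the stand's own -x (towards the robot at stand yaw 0), positive swings it to the robot's right (counter-clockwise seen from above); range -1.3 to 1.3. Friction holds it (about 0.45 N m): it stays wherever it is let go. 1 rad moves the lens 170 mm
- lens (a point): centre of the magnifier's round lens, 110 mm across its grey frame and 14 mm thick, level, 185 mm above the worktop, carried 170 mm from the column by a flat aluminium arm
- lens_handle (a point): middle of the grip of the black upright handle on the outer side of the lens frame: a round peg, 16 mm thick, rising from the top of the frame (192 mm above the worktop) to 238 mm, 218 mm from the column's axis; this point is 215 mm above the worktop. Grip it from above and carry it round the arc about the column
- pivot (a point): point on the axis of the upright column about which the arm turns, at the height of the arm. The grey foot is 100 mm across, fixed to the worktop; the column ends 205 mm above the worktop, cap 213 mm
- plate_centre (a point): centre of the top (8 mm above the worktop) of the square white viewing plate, fixed, 140 x 140 mm, 170 mm from the column's axis on a flat strap that shows which way the arm must point for the lens to be over it; x points to the column, y along an edge, z up. A rim 4 mm wide stands 3 mm above the surface; 132 x 132 mm inside it
- rack: steel drying rack, fixed: rail 148 to 164 mm above the worktop, four 6 mm wire hooks. Origin on the worktop below the hooks' seats, midway; x points from seats to rail (44 mm off), y along the rail (262 mm). Seats at x = 0, y = -105, -35, 35, 105 mm, wire top at z = 151 mm; hooks point along -x, upturned tips at x = -18, up to z = 164 mm. Raise a cup 20 to 35 mm, then carry it off along -x
- strip_box: small flat lidded box of test strips, shut, 46 mm wide (x), 72 mm long (y), 14 mm thick, about 60 g; origin: centre of its underside, z up. Grip it from above across its 46 mm width, fingertips about 5 mm above its underside. At the start it lies on the viewing plate
- sundries_tray_in (a point): centre of the inner floor (3 mm above the worktop) of the shallow grey tray, fixed, 150 mm along x by 106 mm along y inside; its rim, 3 mm wide, rises 3 mm above this floor
- cup_0: steel sample cup, 36 mm wide, 42 mm tall, 70 g; origin centre of underside, z up. Rigid bail of 4 mm wire in its y-z plane: uprights at y = +-17 mm, from z = 80 mm sloping to an apex at z = 92 mm; on it a round stem 12 mm thick, z = 92 to 136 mm, capped by a 17 mm disc to z = 141: grip the stem low, under the disc. Hangs at the start on a rack hook that passes under the apex. None if absent
- cup_1: steel sample cup, 36 mm wide, 42 mm tall, 70 g; origin centre of underside, z up. Rigid bail of 4 mm wire in its y-z plane: uprights at y = +-17 mm, from z = 80 mm sloping to an apex at z = 92 mm; on it a round stem 12 mm thick, z = 92 to 136 mm, capped by a 17 mm disc to z = 141: grip the stem low, under the disc. Hangs at the start on a rack hook that passes under the apex. None if absent
- cup_2: steel sample cup, 36 mm wide, 42 mm tall, 70 g; origin centre of underside, z up. Rigid bail of 4 mm wire in its y-z plane: uprights at y = +-17 mm, from z = 80 mm sloping to an apex at z = 92 mm; on it a round stem 12 mm thick, z = 92 to 136 mm, capped by a 17 mm disc to z = 141: grip the stem low, under the disc. Hangs at the start on a rack hook that passes under the apex. None if absent
- cup_3: steel sample cup, 36 mm wide, 42 mm tall, 70 g; origin centre of underside, z up. Rigid bail of 4 mm wire in its y-z plane: uprights at y = +-17 mm, from z = 80 mm sloping to an apex at z = 92 mm; on it a round stem 12 mm thick, z = 92 to 136 mm, capped by a 17 mm disc to z = 141: grip the stem low, under the disc. Hangs at the start on a rack hook that passes under the apex. None if absent
- dropper: bystander, to be left alone: brown dropper bottle, 33 mm across, 102 mm tall; origin: centre of its underside
- flask: bystander, to be left alone: conical glass flask, 65 mm across, 105 mm tall; origin: centre of its underside
- jar: bystander, to be left alone: plastic jar with a dark screw cap, 46 mm across, 70 mm tall; origin: centre of its underside
- stopwatch: bystander, to be left alone: flat black stopwatch, 71 x 59 x 17 mm; origin: centre of its underside
- marker: bystander, to be left alone: marker pen, 135 mm long (y), 17 mm thick, lying down; origin: centre of its underside
Mind the look-alikes: they are no part of the job. What is shaped like the cup_3 but purple or yellow is not meant.

How it is judged:
By the outcome, as a careful person would: the job done as asked, in the order asked, and still so for the second after the job is handed in, with the robot touching nothing.
Of cup_0, cup_1, cup_2, cup_3 only 2 to 4 are there at a start; the rules pass over those that are not, and their reading is None.
At some moment in a run one of strip_box may be knocked a few centimetres aside while the robot is not near it.
Once in a run the grip may slacken for a moment while it holds something.
It also fails if it takes over 210 s, if anything falls off the work surface, if the arm or the gripper's body presses on something with over 40 N, if the wrist force passes 120 N, or if a joint passes its speed limit or range.

ROBOT

A 6-joint arm with a two-finger parallel gripper is mounted at the origin on a cart in front of the work surface, level with it; the furniture and walls round the work are solid. World frame = base frame: x ahead of the robot, y to its left, z up, the work surface at z = 0. Lengths are in m, angles in rad, forces in N, time in s.
With the tool pointing down it reaches from about 0.375 to 0.9 m from the base axis. Payload 3.1 kg.
Tool frame: the origin (TCP) lies at the very end of the fingers, on their centre line; the grasp point (between the pads) lies 19 mm behind it; z points along the fingers, y is the direction in which the jaws open and shut (so a half turn about z gives the same grasp; the last joint's range is limited). The gripper opens to 85 mm and grips with 20 to 120 N. Pads are 22 mm wide; open, the fingers measure 114 mm over their backs; the gripper's body (76 mm by 85 mm) begins 54 mm behind the grasp point. The pads swing forward as they close: fully open they stand 13 mm farther back than shut.
Start: joints at [0.964, 0.527, 1.433, -0, 1.181, -0.178], TCP at [0.26, 0.568, 0.231] pointing down, gripper open.
Joint ranges: [-3.08, 3.08], [-0.75, 2.2], [0.22, 2.44], [-1.43, 4.57], [0, 2.65], [-2.85, 2.85]. Speed limits (rad/s): [2.79, 2.79, 3.14, 3.14, 3.14, 3.14].

INTERFACE

Orientations are given as a unit quaternion [x, y, z, w].
In Python, from bench import robot, optics, order gives the robot as it stands.
- The arm moves only by the shell command python3 -m jog 'ROWS' [FORCE]. ROWS is JSON, one flat list of numbers, 7 for each row, row after row: the shift along the tool's x, y, z in cm, then the turn, a rotation vector about the tool's x, y, z in degrees, then the opening, from 0 (shut) to 1 (fully open). In form: [x, y, z, wx, wy, wz, jaw, x, y, z, wx, wy, wz, jaw, ...]. A call has 1 to 5 rows; each row is the pose to reach, as a shift and turn from the pose commanded when the call began, along the tool's axes at that moment; what a row does not reach only later rows make up. A row lasts 1/12 s, in which the tool goes at most 41.7 mm and 7.16 degrees, less where a joint would pass 70% of its speed; a pose out of reach is approached as far as the arm can. A call with a gripper value outside its range is refused whole. The fingers move at their own pace and stop on an object; FORCE is the grip in N (left out, the last holds). Time passes only in rows, so rows that repeat a pose let the fingers close. It gives the time, the measured TCP pose, the force and the opening at its end, in the units of the state.
- robot.read_state(): the state, without advancing time (a new reading comes with each control period).
- optics.snapshot(name): name is "side" or "top" or "wrist"; returns the picture (384x512x3 uint8, red, green, blue); there is no depth.
- optics.calibration(name): a dict with "fx", "fy", "cx", "cy" (pixels), "k1" (the pictures are not rectified: a ray, as slopes to the right and down, at radius r is drawn at 1 + k1 r^2 times it, then the intrinsics apply), "camera_from_world" (4x4, takes a point from world to camera coordinates). Camera axes: x right, y down, z forward; pixel columns grow to the right and rows downward; lengths in m; the calibration is good to about 2 mm. A picture is of the moment at which its call begins: read the wrist's pose just before it. calibration takes no time and is no camera call; for the wrist camera it gives the pose at the moment of the call.
- order.finish_job(): hands the job in, once; it reports no verdict.
The state is a dict: "time_s": time; "qpos": joint angles; "joint_velocities": joint speeds; "effort": joint torques, N m; "ee_pos": TCP position; "eef_rot": TCP orientation; "contact_force": force on the tool from outside, world axes, zero at the start; "torque": the same for the moment, N m; "grip_width": opening from 0.0 (shut) to 1.0 (fully open).
Only numpy, scipy, OpenCV 4.12 (cv2) and the standard library are available. Lean on these libraries where they do the work, as an engineer would, in place of code of your own. Each camera call takes 0.05 s, during which the arm holds its last target.

## Working session

There is one attempt and no reset: what is moved stays moved. The work goes in short steps, Python scripts to look and compute and a shell command to move; the robot and the scene stay as the last step left them, time stands still between calls to the robot, and variables do not carry over. Pictures are saved under pics/ and viewed, and the job is handed in when it is done.

```bash
ls; mkdir -p pics
python3 - <<'E'
from bench import robot, optics, order
import cv2
s=robot.read_state(); print(s)
for n in("side","top","wrist"):
    c=optics.calibration(n); print(n,c)
    im=optics.snapshot(n); cv2.imwrite(f"pics/{n}0.png",im[:,:,::-1])
E
```

```text
pics
{'time_s': 0.0, 'qpos': array([ 9.63498312e-01,  5.28455714e-01,  1.43394709e+00, -8.83535733e-07,
        1.18138337e+00, -1.78478732e-01]), 'joint_velocities': array([-2.32628624e-04, -4.68484131e-05, -1.77499057e-05, -3.17737608e-04,
       -8.50772782e-04, -2.59248257e-04]), 'effort': array([ 1.13739486e-04, -4.42345655e+01, -1.78030086e+01, -2.77427080e-04,
        8.60455271e-03,  4.12480460e-06]), 'ee_pos': array([0.25940831, 0.56781499, 0.2303258 ]), 'eef_rot': array([ 2.12770333e-01,  9.77101623e-01, -1.01334763e-03, -4.19524878e-04]), 'contact_force': array([0.30021747, 0.04510856, 0.6685295 ]), 'torque': array([-0.00501427,  0.02798742,  0.00320498]), 'grip_width': 0.9952905656459872}
side {'fx': 423.6355836852059, 'fy': 423.6355836852059, 'cx': 256.73620755301994, 'cy': 187.37860186347046, 'k1': -0.00576661865357124, 'camera_from_world': array([[-0.91235889, -0.40880306,  0.02193905,  0.43956856],
       [-0.2261746 ,  0.45865383, -0.85934959,  0.36972251],
       [ 0.34124231, -0.78899729, -0.51091776,  1.10719318],
       [ 0.        ,  0.        ,  0.        ,  1.
[... 216 characters left out ...]
3324425e-02,
        -2.72126479e-01],
       [-9.80536236e-01,  9.72781543e-04, -1.96335791e-01,
         5.92211347e-01],
       [ 1.96296177e-01, -1.58315371e-02, -9.80416836e-01,
         1.21729998e+00],
       [ 0.00000000e+00,  0.00000000e+00,  0.00000000e+00,
         1.00000000e+00]])}
wrist {'fx': 289.6231942434043, 'fy': 289.6231942434043, 'cx': 248.94482705936184, 'cy': 194.02645185395286, 'k1': -0.046116394458003335, 'camera_from_world': array([[ 0.41499526,  0.90982033, -0.00242903, -0.6241891 ],
       [ 0.87105806, -0.39654084,  0.28985033, -0.03930939],
       [ 0.26274851, -0.12240234, -0.9570689 ,  0.37943993],
       [ 0.        ,  0.        ,  0.        ,  1.        ]])}
```

View pics/side0.png

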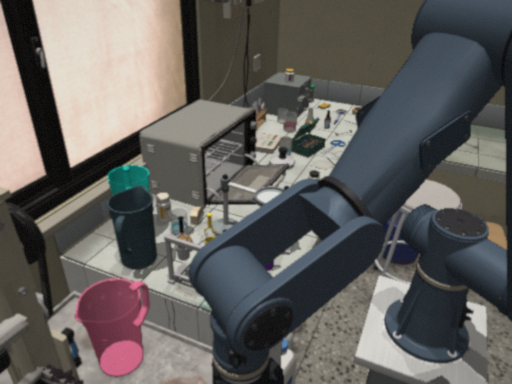

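View pics/top0.png

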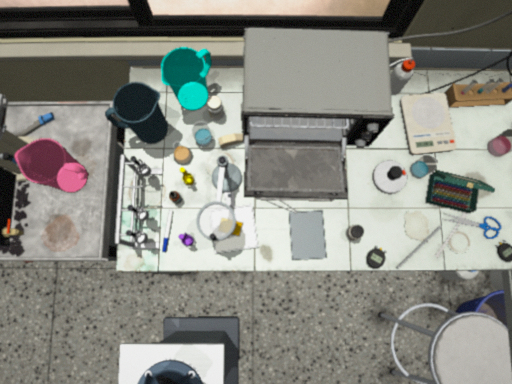

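View pics/wrist0.png

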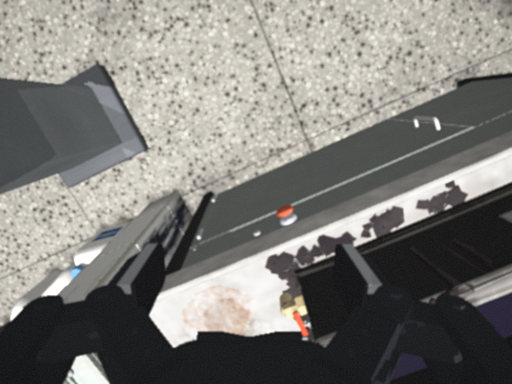

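```bash
cat > h.py <<'E'
import numpy as np, cv2
from bench import robot, optics, order
from scipy.spatial.transform import Rotation as R
def K(c): return np.array([[c['fx'],0,c['cx']],[0,c['fy'],c['cy']],[0,0,1]]),np.array([c['k1'],0,0,0,0.])
def proj(c,P):
    k,d=K(c); T=c['camera_from_world']
    return cv2.projectPoints(np.atleast_2d(np.array(P,float)),cv2.Rodrigues(T[:3,:3])[0],T[:3,3],k,d)[0][:,0]
def ray(c,uv):
    k,d=K(c);T=c['camera_from_world']
    n=cv2.undistortPoints(np.array(uv,float).reshape(-1,1,2),k,d)[:,0]
    v=np.c_[n,np.ones(len(n))]@T[:3,:3]
    return -T[:3,:3].T@T[:3,3],v
def onz(c,uv,z):
    o,v=ray(c,uv); return o+v*((z-o[2])/v[:,2])[:,None]
def tri(cs,uvs):
    A=np.zeros((3,3));b=np.zeros(3)
    for c,uv in zip(cs,uvs):
        o,v=ray(c,[uv]);v=v[0]/np.linalg.norm(v[0]);M=np.eye(3)-np.outer(v,v);A+=M;b+=M@o
    return np.linalg.solve(A,b)
def snap(n,name=None,box=None,f=1):
    c=optics.calibration(n); im=optics.snapshot(n)[:,:,::-1].copy()
    if name: save(im,name,box,f)
    return c,im
def save(im,name,box=None,f=1):
    if box: im=im[box[1]:box[3],box[0]:box[2]]
    cv2.imwrite(f"pics/{name}.png",cv2.resize(im,None,fx=f,fy=f,interpolation=cv2.INTER_CUBIC))
def rows(target,yaw=None):
    """delta (cm, deg) in tool axes to target TCP with tool down, jaw axis y at yaw (world)"""
    s=robot.read_state(); q=R.from_quat(s['eef_rot']); p=s['ee_pos']
    d=q.inv().apply(np.array(target)-p)*100
    out=[d]
    if yaw is not None:
        best=None
        for a in (yaw,yaw+np.pi):
            y=np.array([np.cos(a),np.sin(a),0]);z=np.array([0,0,-1.]);x=np.cross(y,z)
            g=R.from_matrix(np.c_[x,y,z]); w=np.degrees((q.inv()*g).as_rotvec())
            if best is None or np.linalg.norm(w)<np.linalg.norm(best):best=w
        out.append(best)
    print('rows cm',np.round(out[0],2),'deg',np.round(out[1],2) if yaw is not None else '')
E
python3 - <<'E'
from h import *
im=cv2.imread('pics/top0.png'); save(im,'top0a',(110,115,270,275),4.9/1.35)
im=cv2.imread('pics/side0.png'); save(im,'side0a',(100,150,340,300),3.3)
E
```

```text
(no output)
```

View pics/top0a.png

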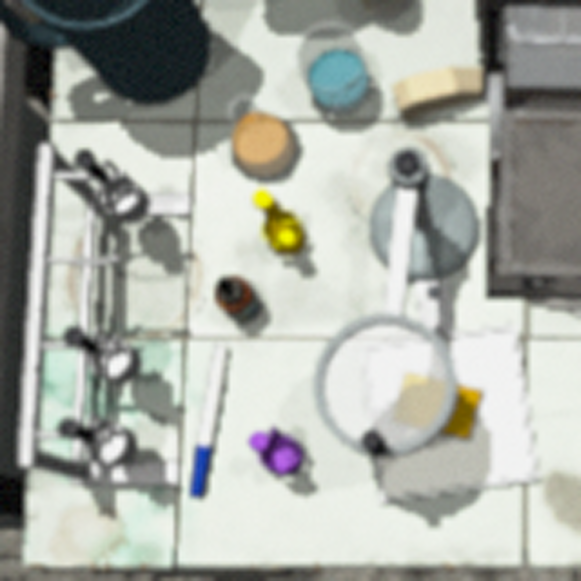

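View pics/side0a.png

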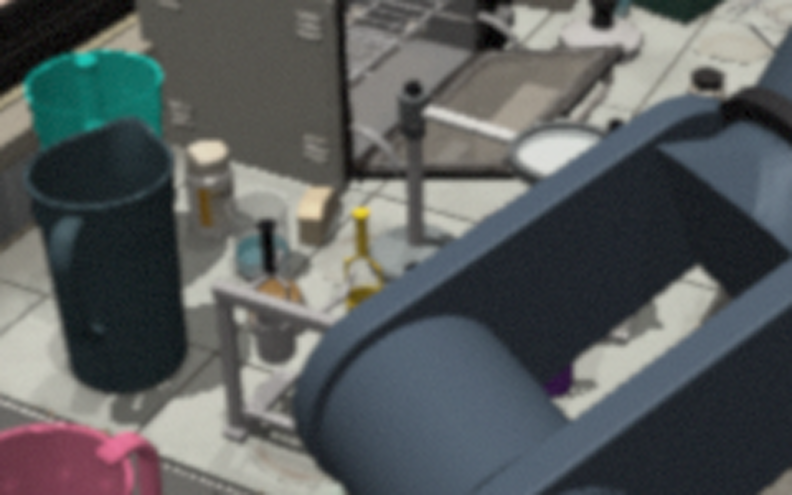

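Run:
```python
from h import *
c=optics.calibration('top')
def f(u,v,z,n):
    print(n,np.round(onz(c,[(110+u/3.63,115+v/3.63)],z)[0],3))
f(410,163,.213,'cap');f(424,228,.0,'foot~');f(387,385,.185,'lens');f(374,440,.238,'handle')
for p in [(372,335),(522,330),(535,482)]: f(*p,.01,'plate corner')
f(443,405,.022,'box')
for p in[(122,203),(118,362),(113,448)]: f(*p,.085,'cuprim?')
for p in[(85,160),(72,338),(68,428)]: f(*p,.19,'knob')
f(285,455,.03,'purple');f(287,235,.03,'yellow')
f(45,150,.164,'railend');f(25,462,.164,'railend')
for p in[(291,210),(326,210),(327,257),(292,259)]: print(onz(c,[p],.006)[0])
for p in [(244,197),(347,198),(345,142),(247,142)]: print('door',onz(c,[p],.03)[0])
```

```text
cap [ 0.67  -0.168  0.213]
foot~ [ 0.672 -0.165  0.   ]
lens [ 0.502 -0.151  0.185]
handle [ 0.454 -0.147  0.238]
plate corner [ 0.572 -0.121  0.01 ]
plate corner [ 0.576 -0.254  0.01 ]
plate corner [ 0.441 -0.265  0.01 ]
box [ 0.508 -0.185  0.022]
cuprim? [0.673 0.087 0.085]
cuprim? [0.536 0.083 0.085]
cuprim? [0.464 0.083 0.085]
knob [0.679 0.089 0.19 ]
knob [0.538 0.09  0.19 ]
knob [0.469 0.09  0.19 ]
purple [ 0.463 -0.05   0.03 ]
yellow [ 0.658 -0.046  0.03 ]
railend [0.696 0.129 0.164]
railend [0.445 0.129 0.164]
[ 0.56317168 -0.37452048  0.006     ]
[ 0.56297122 -0.48829604  0.006     ]
[ 0.41166045 -0.4862659   0.006     ]
[ 0.40590485 -0.37481302  0.006     ]
door [ 0.60137717 -0.22289527  0.03      ]
door [ 0.59779722 -0.55310671  0.03      ]
door [ 0.78634971 -0.55535149  0.03      ]
door [ 0.78557819 -0.2320278   0.03      ]
```

Run:
```python
from h import *
rows([.41,-.13,.33],np.pi/2)
```

```text
rows cm [-42.7  -57.24  -9.86] deg [ -0.09  -0.04 -24.57]
```

```bash
python3 -m jog '[-3,-2,-3,0,0,0,1, -5,-5,-6,0,0,-6,1, -7,-8,-8,0,0,-12,1, -10,-11,-10,0,0,-18,1, -12,-14,-10,0,0,-24.5,1]'
python3 - <<'E'
from h import *
rows([.41,-.13,.33],np.pi/2)
E
```

```text
time_s: 0.57
ee_pos: [0.3109, 0.3992, 0.3331]
eef_rot: [-0.002, 1.0, 0.002, 0.003]
contact_force: [1.6, -1.0, 0.1]
grip_width: 1.001
rows cm [ -9.66 -52.97   0.14] deg [0.24 0.3  0.27]
```

```bash
python3 -m jog '[-1,-4,0,0,0,0,1, -2,-8,0,0,0,0,1, -3,-12,0,0,0,0,1, -4,-16,0,0,0,0,1, -5,-20,0,0,0,0,1]'; python3 -m jog '[-1,-4,0,0,0,0,1, -2,-8,0,0,0,0,1, -3,-12,0,0,0,0,1, -4,-16,0,0,0,0,1, -5,-20,0,0,0,0,1]';python3 -m jog '[0,-4,0,0,0,0,1, 0,-8,0,0,0,0,1, 0,-12,0,0,0,0,1, 0,-13,0,0,0,0,1, 0,-13,0,0,0,0,1]';python3 - <<'E'
from h import *
print(robot.read_state()['contact_force'])
c,im=snap('wrist','w1',f=1.5); print(np.linalg.inv(c['camera_from_world'])[:3,3])
rows([.41,-.13,.33],np.pi/2)
snap('side','s1',(200,130,340,280),4)
E
```

```text
time_s: 0.98
ee_pos: [0.3584, 0.1972, 0.3302]
eef_rot: [0.001, 1.0, -0.0, 0.0]
contact_force: [1.1, -0.7, 0.2]
grip_width: 0.998
time_s: 1.4
ee_pos: [0.4082, -0.003, 0.3303]
eef_rot: [0.001, 1.0, 0.0, 0.0]
contact_force: [0.9, -0.2, -0.6]
grip_width: 0.999
time_s: 1.82
ee_pos: [0.4084, -0.1339, 0.33]
eef_rot: [0.003, 1.0, -0.0, -0.0]
contact_force: [0.8, 0.3, 0.2]
grip_width: 1.005
[0.77060334 0.27580614 0.22633602]
[ 0.33562065 -0.13331847  0.4726199 ]
rows cm [-0.21  0.17 -0.01] deg [ 0.07 -0.05 -0.29]
```

View pics/w1.png

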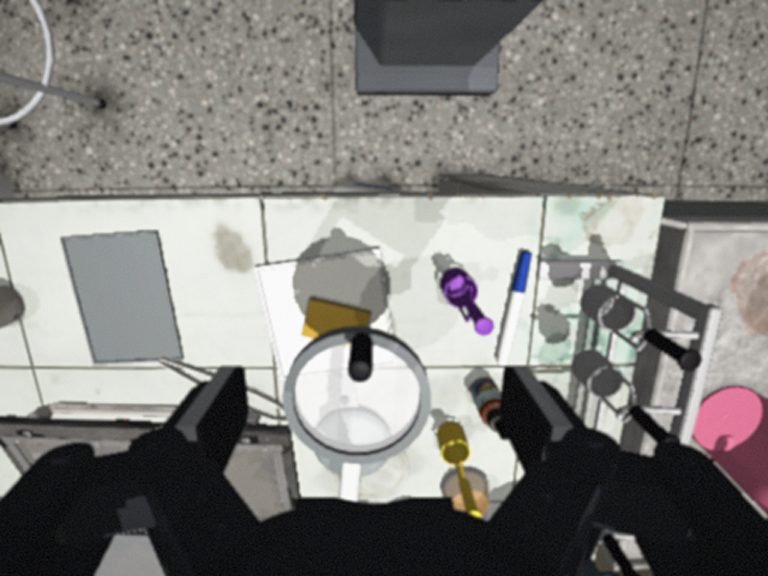

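View pics/s1.png

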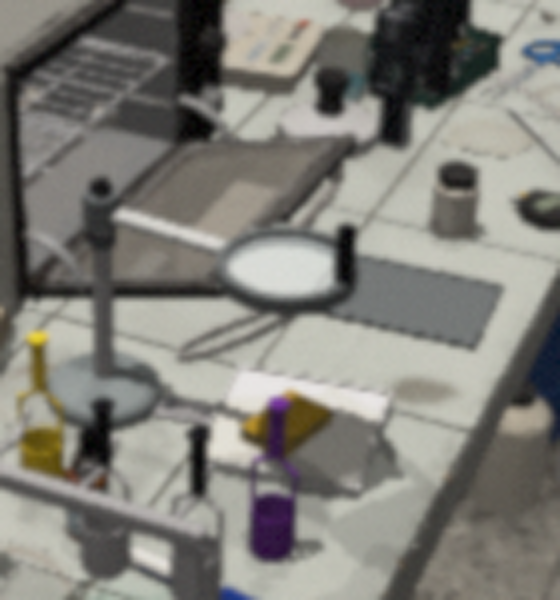

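Run:
```python
from h import *
ct,cs=optics.calibration('top'),optics.calibration('side'); cw=optics.calibration('wrist')
print('door R',tri([ct,cs],[(347,198),(287.5,166)]),'L',tri([ct,cs],[(244,197),(206,202.5)]))
print('handle top',onz(cw,[(240,245)],.238),'lens c',onz(cw,[(238.5,262)],.185))
s=lambda u,v:(200+u/4,130+v/4)
print('handle tri',tri([ct,cs],[(110+374/3.63,115+440/3.63),s(347,228)]))
print('column tri',tri([ct,cs],[(110+409/3.63,115+163/3.63),s(98,186)]))
print('lens tri',tri([cw,cs],[(238.5,262),s(286,268)]))
```

```text
door R [ 0.58874633 -0.53954458  0.08601061] L [ 0.66925933 -0.19030649  0.07530979]
handle top [[ 0.45350491 -0.13848944  0.238     ]] lens c [[ 0.50131327 -0.1422255   0.185     ]]
handle tri [ 0.45499374 -0.14646627  0.23355234]
column tri [ 0.67361821 -0.16633336  0.20443054]
lens tri [ 0.50010666 -0.14210786  0.18817317]
```

```bash
python3 -m jog '[-3,0.6,2,0,0,0,0.6, -4.5,0.9,5,0,0,0,0.6, -4.5,0.9,6,0,0,0,0.6, -4.5,0.9,6,0,0,0,0.6]';python3 - <<'E'
from h import *
c,im=snap('wrist','w2',f=1.5); print(robot.read_state()['ee_pos'])
print(proj(c,[[.454,-.143,.238],[.454,-.143,.192]])*1.5)
snap('top','t2',(170,140,290,260),4.5)
E
```

```text
time_s: 2.25
ee_pos: [0.4517, -0.1187, 0.2675]
eef_rot: [-0.001, 1.0, 0.002, -0.003]
contact_force: [-1.0, 1.4, 0.1]
grip_width: 0.6
[ 0.45220164 -0.11938536  0.2690589 ]
[[316.68036842 342.3651662 ]
 [327.21198747 307.99590494]]
```

View pics/w2.png

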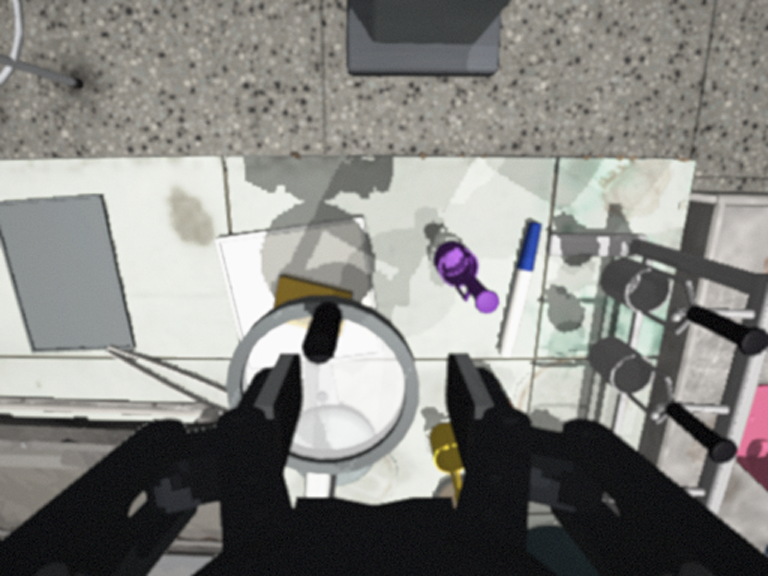

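View pics/t2.png

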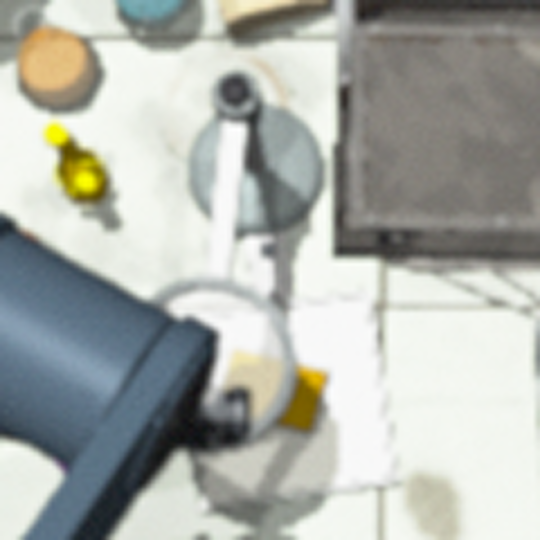

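```bash
python3 -m jog '[-0.4,-2.25,0,0,0,0,0.6, -0.4,-2.25,0,0,0,0,0.6, -0.4,-2.25,0,0,0,0,0.6]';python3 - <<'E'
from h import *
c,im=snap('wrist','w3',f=1.5); print(robot.read_state()['ee_pos'])
E
```

```text
time_s: 2.6
ee_pos: [0.4577, -0.1449, 0.2716]
eef_rot: [0.001, 1.0, -0.001, 0.001]
contact_force: [0.4, 0.5, 0.1]
grip_width: 0.601
[ 0.45724612 -0.14431695  0.27137913]
```

View pics/w3.png

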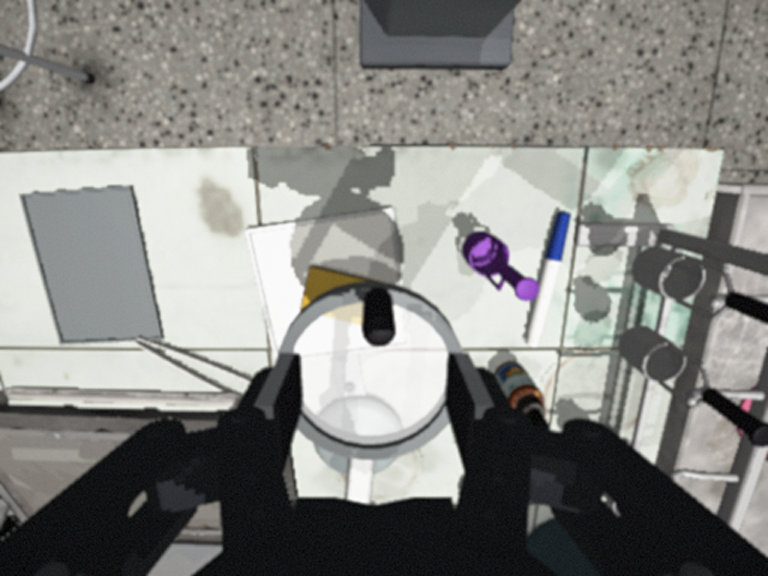

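Run:
```python
from h import *
c=optics.calibration('wrist');p=robot.read_state()['ee_pos']
for z in(.238,.192): print(proj(c,[[p[0],p[1],z]])*1.5, onz(c,[(378/1.5,(331 if z>.2 else 292)/1.5)],z), p)
```

```text
[[373.70682821 333.46791273]] [[ 0.45608848 -0.1424462   0.238     ]] [ 0.45724612 -0.14431695  0.27137913]
[[373.76087713 300.53799307]] [[ 0.45244817 -0.14204802  0.192     ]] [ 0.45724612 -0.14431695  0.27137913]
```

Handle is at about (0.455, -0.142). Descend and grip.

```bash
python3 -m jog '[0.2,0.2,3,0,0,0,0.6, 0.2,0.2,6,0,0,0,0.6, 0.2,0.2,7.0,0,0,0,0.6, 0.2,0.2,7.0,0,0,0,0.6]'; python3 -m jog '[0,0,0,0,0,0,0.1,0,0,0,0,0,0,0.1,0,0,0,0,0,0,0.1,0,0,0,0,0,0,0.1,0,0,0,0,0,0,0.1]' 40;  python3 -m jog '[0,0,0,0,0,0,0.1,0,0,0,0,0,0,0.1,0,0,0,0,0,0,0.1]' 40
```

```text
time_s: 2.98
ee_pos: [0.4531, -0.1409, 0.1985]
eef_rot: [0.001, 1.0, 0.002, -0.002]
contact_force: [-0.3, -0.3, -0.2]
grip_width: 0.598
time_s: 3.4
ee_pos: [0.4561, -0.143, 0.2017]
eef_rot: [0.001, 1.0, -0.001, 0.001]
contact_force: [-0.1, 1.6, 6.8]
grip_width: 0.175
time_s: 3.65
ee_pos: [0.4561, -0.143, 0.2017]
eef_rot: [0.001, 1.0, -0.001, 0.001]
contact_force: [-0.3, 1.6, 6.3]
grip_width: 0.179
```

Run:
```python
from h import *
print(robot.read_state()['qpos'])
a=np.arctan2(.0235,.2164)
for d in (5,10,15,20,24,25):
    f=np.radians(d); print(d,np.round(21.8*np.array([np.cos(a-f)-np.cos(a),np.sin(a-f)-np.sin(a)]),2))
```

```text
[-5.38377504e-01  3.74104877e-01  1.82723437e+00  4.99695038e-04
  9.37209835e-01 -2.10765660e+00]
5 [ 0.12 -1.9 ]
10 [ 0.08 -3.8 ]
15 [-0.13 -5.69]
20 [-0.5  -7.55]
24 [-0.92 -9.02]
25 [-1.04 -9.38]
```

Run:
```python
from h import *
a=np.arctan2(.0235,.2164)
P=lambda d:21.8*np.array([np.cos(a-np.radians(d)),np.sin(a-np.radians(d))])
for s in (0,25,50):
  print(s,[list(np.round(P(s+k)-P(s),2)) for k in (5,10,15,20,25)])
```

```text
0 [[np.float64(0.12), np.float64(-1.9)], [np.float64(0.08), np.float64(-3.8)], [np.float64(-0.13), np.float64(-5.69)], [np.float64(-0.5), np.float64(-7.55)], [np.float64(-1.04), np.float64(-9.38)]]
25 [[np.float64(-0.69), np.float64(-1.77)], [np.float64(-1.53), np.float64(-3.48)], [np.float64(-2.52), np.float64(-5.1)], [np.float64(-3.65), np.float64(-6.63)], [np.float64(-4.9), np.float64(-8.06)]]
50 [[np.float64(-1.37), np.float64(-1.31)], [np.float64(-2.86), np.float64(-2.5)], [np.float64(-4.44), np.float64(-3.56)], [np.float64(-6.11), np.float64(-4.47)], [np.float64(-7.85), np.float64(-5.24)]]
```

```bash
python3 -m jog '[0.12,-1.9,0,0,0,0,0.1, 0.08,-3.8,0,0,0,0,0.1, -0.13,-5.7,0,0,0,0,0.1, -0.5,-7.55,0,0,0,0,0.1, -1.04,-9.4,0,0,0,0,0.1]'; python3 -m jog '[-0.7,-1.75,0,0,0,0,0.1, -1.5,-3.5,0,0,0,0,0.1, -2.5,-5.1,0,0,0,0,0.1, -3.65,-6.6,0,0,0,0,0.1, -4.9,-8.05,0,0,0,0,0.1]'
```

```text
time_s: 4.07
ee_pos: [0.4645, -0.2364, 0.2017]
eef_rot: [0.0, 1.0, 0.001, -0.001]
contact_force: [-0.9, 5.2, 8.4]
grip_width: 0.175
time_s: 4.48
ee_pos: [0.5139, -0.317, 0.2015]
eef_rot: [0.0, 1.0, 0.001, -0.001]
contact_force: [-0.1, 6.5, 6.5]
grip_width: 0.17
```

Run:
```python
from h import *
c,im=snap('top','t3',(170,130,310,270),4)
c,im=snap('wrist','w4',f=1.5); s=robot.read_state();print(s['ee_pos'],s['contact_force'],s['qpos'])
```

```text
[ 0.51648372 -0.31972324  0.20148894] [ 0.48949673 -0.33231354  6.08929484] [-7.38203937e-01  5.36165823e-01  1.51265786e+00  3.07350580e-04
  1.08766568e+00 -2.30702946e+00]
```

View pics/t3.png

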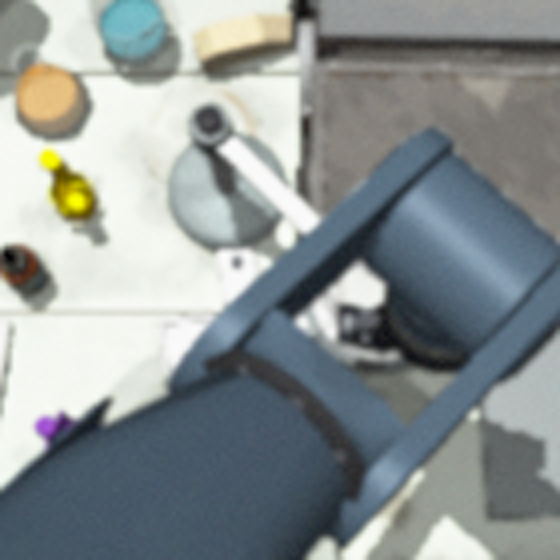

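View pics/w4.png

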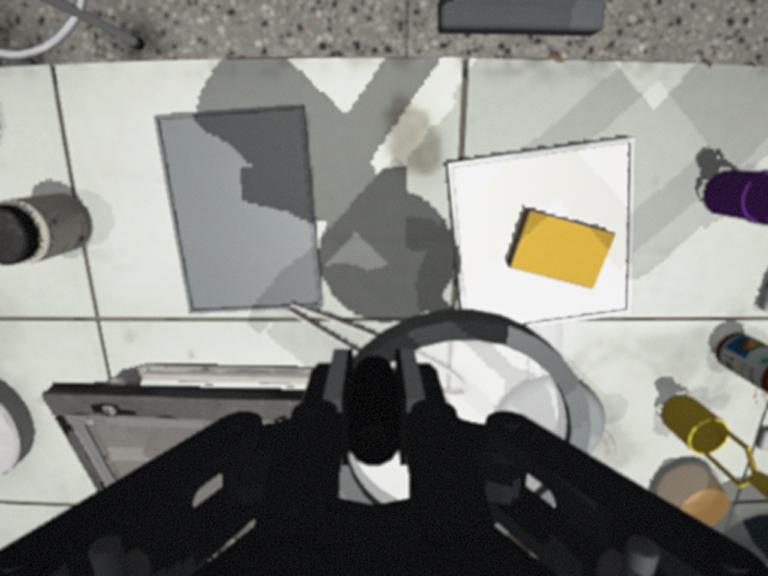

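```bash
python3 -m jog '[-1.4,-1.3,0,0,0,0,0.1, -2.85,-2.5,0,0,0,0,0.1, -4.45,-3.55,0,0,0,0,0.1, -6.1,-4.45,0,0,0,0,0.1, -7.2,-4.95,0,0,0,0,0.1]'; python3 -m jog '[0,0,0,0,0,0,0.1,0,0,0,0,0,0,0.5,0,0,0,0,0,0,0.6,0,0,0,0,0,0,0.6]';python3 -m jog '[0,0,-4,0,0,0,0.6, 0,0,-8,0,0,0,0.6, 0,0,-8,0,0,0,0.6]'
```

```text
time_s: 5.0
ee_pos: [0.5864, -0.3655, 0.2014]
eef_rot: [0.0, 1.0, 0.001, -0.0]
contact_force: [-1.2, 5.2, 7.4]
grip_width: 0.177
time_s: 5.33
ee_pos: [0.5853, -0.3664, 0.1998]
eef_rot: [0.001, 1.0, 0.0, -0.001]
contact_force: [0.7, -0.2, 0.3]
grip_width: 0.585
time_s: 5.58
ee_pos: [0.5891, -0.3698, 0.2893]
eef_rot: [0.001, 1.0, -0.005, 0.006]
contact_force: [0.3, -1.8, 2.3]
grip_width: 0.599
```

Run:
```python
from h import *
c,im=snap('wrist','w5',f=1.5); s=robot.read_state();print(s['ee_pos'],s['contact_force'],s['qpos'])
rows([.45,-.22,.3],np.pi/2)
```

```text
[ 0.58799829 -0.36888953  0.28604253] [0.39512769 0.44179167 0.36744541] [-7.20787052e-01  5.72564236e-01  1.18734124e+00 -2.64378144e-04
  1.37031629e+00 -2.28933659e+00]
rows cm [13.82 14.85 -1.63] deg [-0.44  0.48 -0.13]
```

View pics/w5.png

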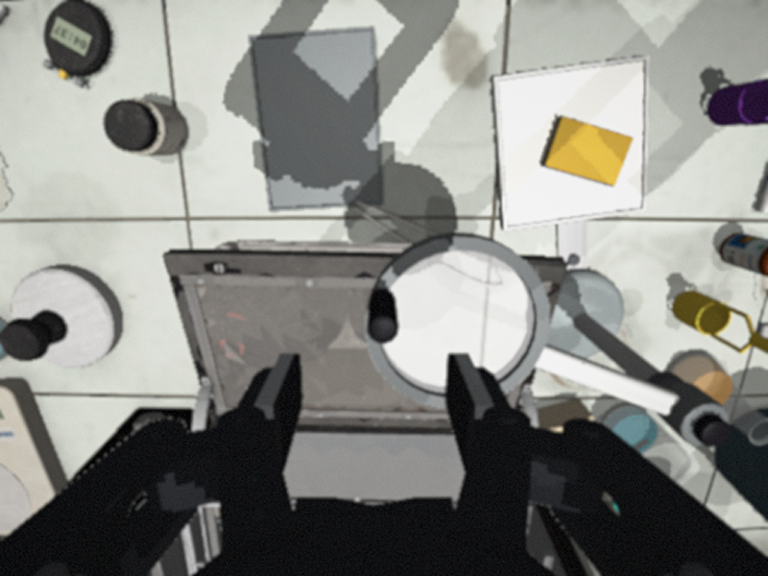

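```bash
python3 -m jog '[4,4,-1,0,0,0,0.9, 7,7,-1,0,0,0,0.9, 10,10,-1,0,0,0,0.9, 13,13,-1,0,0,0,0.9, 14,15,-1,0,0,0,0.9]';python3 -m jog '[0,0,0,0,0,0,0.9,0,0,0,0,0,0,0.9]'
cat > meas.py <<'E'
from h import *
import sys
c,im=snap('wrist'); save(im,sys.argv[1],f=1.5)
hsv=cv2.cvtColor(im,cv2.COLOR_BGR2HSV)
def big(m): 
    cs=cv2.findContours(m,cv2.RETR_EXTERNAL,cv2.CHAIN_APPROX_NONE)[0]; return max(cs,key=cv2.contourArea)
m=cv2.inRange(hsv,(15,120,120),(32,255,255)); m[300:]=0
b=big(m); r=cv2.minAreaRect(b); print('box px',r)
P=onz(c,b[:,0],.022)[:,:2].astype(np.float32); q=cv2.minAreaRect(P*1000); 
bp=cv2.boxPoints(q); e=[bp[1]-bp[0],bp[2]-bp[1]]; L=max(e,key=np.linalg.norm); print('box mm c',q[0],q[1],'long dir deg',np.degrees(np.arctan2(L[1],L[0]))%180)
E
python3 meas.py w6
```

```text
time_s: 6.05
ee_pos: [0.4431, -0.2149, 0.2889]
eef_rot: [0.002, 1.0, 0.001, -0.002]
contact_force: [0.4, 0.5, -0.3]
grip_width: 0.901
time_s: 6.22
ee_pos: [0.4439, -0.2142, 0.2894]
eef_rot: [0.0, 1.0, 0.001, -0.001]
contact_force: [-0.4, -0.3, -0.6]
grip_width: 0.903
box px ((273.2353515625, 203.058837890625), (45.59669494628906, 28.134132385253906), 14.03624439239502)
box mm c (509.0682373046875, -178.07595825195312) (67.87522888183594, 43.88163375854492) long dir deg 75.82702
```

View pics/w6.png

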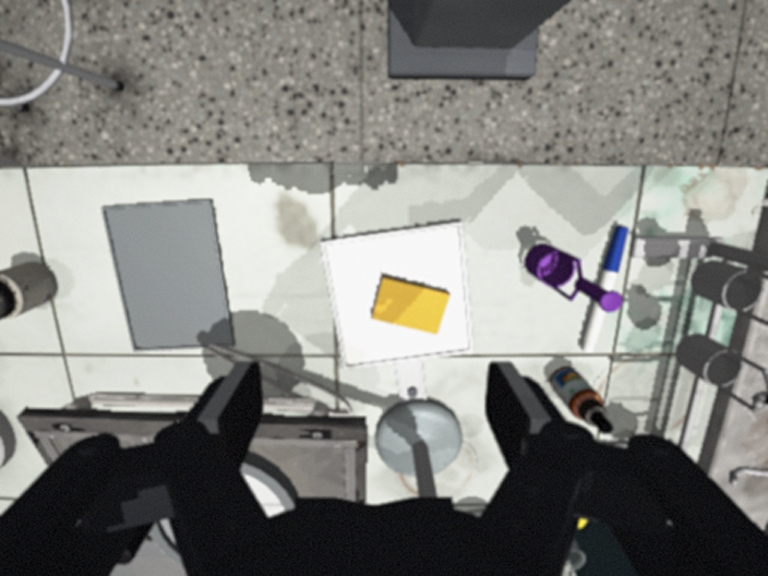

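Run:
```python
from h import *
c=optics.calibration('wrist')
for n,z,l in(('plate',.011,[(324,240),(462,220),(470,349),(346,365)]),('tray',.006,[(104,206),(213,199),(233,345),(134,350)])):
    P=onz(c,np.array(l)/1.5,z)[:,:2];print(n,np.round(P,3).tolist(),'c',P.mean(0)); q=cv2.minAreaRect((P*1000).astype(np.float32));print(q)
print('foot',onz(c,np.array([(419,437)])/1.5,.01))
rows([.509,-.178,.12],np.radians(75.8-90)); rows([.509,-.178,.12],np.radians(75.8+90))
print(robot.read_state()['qpos'])
```

```text
plate [[0.449, -0.265], [0.429, -0.131], [0.565, -0.114], [0.584, -0.246]] c [ 0.50653655 -0.18901221]
((506.2745361328125, -188.3743896484375), (137.07241821289062, 135.7103271484375), 8.013419151306152)
tray [[0.414, -0.483], [0.409, -0.373], [0.563, -0.367], [0.569, -0.477]] c [ 0.48886018 -0.4249501 ]
((489.0731506347656, -424.85211181640625), (156.600830078125, 110.40875244140625), 2.087486982345581)
foot [[ 0.67482561 -0.16479686  0.01      ]]
rows cm [-6.31  3.83 17.  ] deg [-1.000e-02 -1.000e-02 -7.588e+01]
rows cm [-6.31  3.83 17.  ] deg [-1.000e-02 -1.000e-02 -7.588e+01]
[-6.77209856e-01  2.79986486e-01  1.67491849e+00 -2.77112163e-04
  1.18652848e+00 -2.24647932e+00]
```

```bash
python3 -m jog '[-1,0.6,1,0,0,7,0.9, -2,1.2,2,0,0,14,0.9, -3,1.8,3,0,0,21,0.9, -4,2.4,4,0,0,28,0.9, -5,3,5,0,0,35,0.9]' ; python3 -m jog '[0,0,0,0,0,7,0.9, 0,0,0,0,0,14,0.9, 0,0,0,0,0,21,0.9, 0,0,0,0,0,28,0.9, 0,0,0,0,0,35,0.9]'; python3 -m jog '[0,0,0,0,0,7,0.9, 0,0,0,0,0,14,0.9, 0,0,0,0,0,21,0.9, 0,0,0,0,0,28,0.9, 0,0,0,0,0,34,0.9]';python3 -m jog '[0,0,0,0,0,0,0.9]'; python3 meas.py w7;python3 - <<'E'
from h import *
rows([.509,-.178,.12],np.radians(-14.2)); print(robot.read_state()['qpos'])
E
```

```text
time_s: 6.68
ee_pos: [0.4984, -0.1882, 0.2393]
eef_rot: [0.305, 0.952, -0.0, 0.001]
contact_force: [0.5, -0.5, 1.9]
grip_width: 0.905
time_s: 7.1
ee_pos: [0.498, -0.1884, 0.2396]
eef_rot: [0.577, 0.817, -0.0, 0.001]
contact_force: [-0.3, -0.9, 0.4]
grip_width: 0.902
time_s: 7.52
ee_pos: [0.498, -0.1885, 0.2397]
eef_rot: [0.791, 0.612, 0.0, 0.001]
contact_force: [-0.1, -0.3, 0.2]
grip_width: 0.902
time_s: 7.6
ee_pos: [0.4978, -0.1883, 0.2397]
eef_rot: [0.789, 0.614, 0.0, 0.001]
contact_force: [0.1, -0.8, -0.6]
grip_width: 0.898
box px ((255.5, 155.5), (53.0, 35.0), 90.0)
box mm c (510.64990234375, -176.93753051757812) (66.7818374633789, 43.64073944091797) long dir deg 75.783844
rows cm [ 1.26  0.85 11.98] deg [0.04 0.02 0.18]
[-5.71504874e-01  3.91674074e-01  1.65606082e+00 -2.04788964e-04
  1.09304739e+00 -3.26684424e-01]
```

View pics/w7.png

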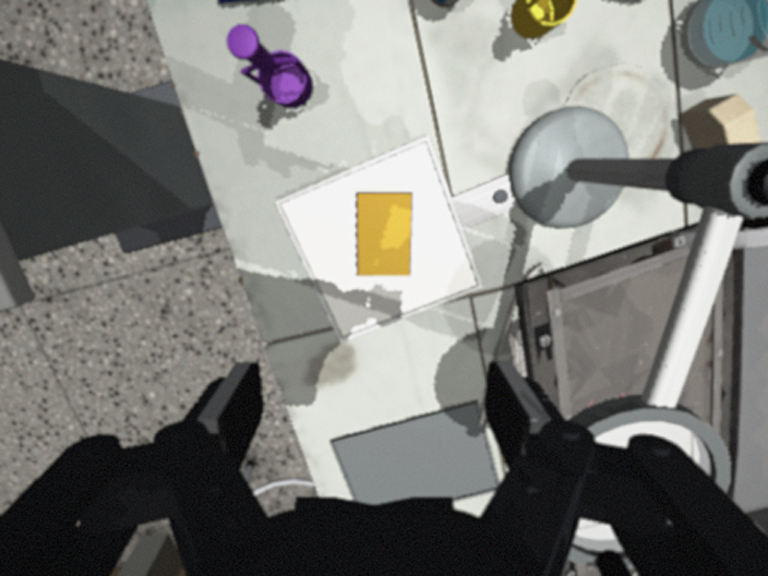

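```bash
python3 -m jog '[1.3,0.9,4,0,0,0.2,0.9, 1.3,0.9,8,0,0,0.2,0.9, 1.3,0.9,12,0,0,0.2,0.9, 1.3,0.9,16,0,0,0.2,0.9, 1.3,0.9,19,0,0,0.2,0.9]' ; python3 -m jog '[0,0,1.5,0,0,0,0.9, 0,0,2.7,0,0,0,0.9,0,0,3.8,0,0,0,0.9,0,0,3.8,0,0,0,0.9]'
python3 - <<'E'
from h import *
c,im=snap('wrist','w8',f=1.5); s=robot.read_state();print(s['ee_pos'],s['contact_force'])
E
```

```text
time_s: 8.07
ee_pos: [0.5082, -0.1765, 0.0471]
eef_rot: [0.789, 0.615, -0.0, -0.001]
contact_force: [-0.3, 0.2, 0.4]
grip_width: 0.901
time_s: 8.4
ee_pos: [0.5082, -0.1765, 0.0105]
eef_rot: [0.789, 0.614, -0.0, -0.001]
contact_force: [0.4, -0.3, -0.6]
grip_width: 0.9
[ 0.50859103 -0.1766176   0.01167021] [0.05322316 0.37900388 0.53424914]
```

View pics/w8.png

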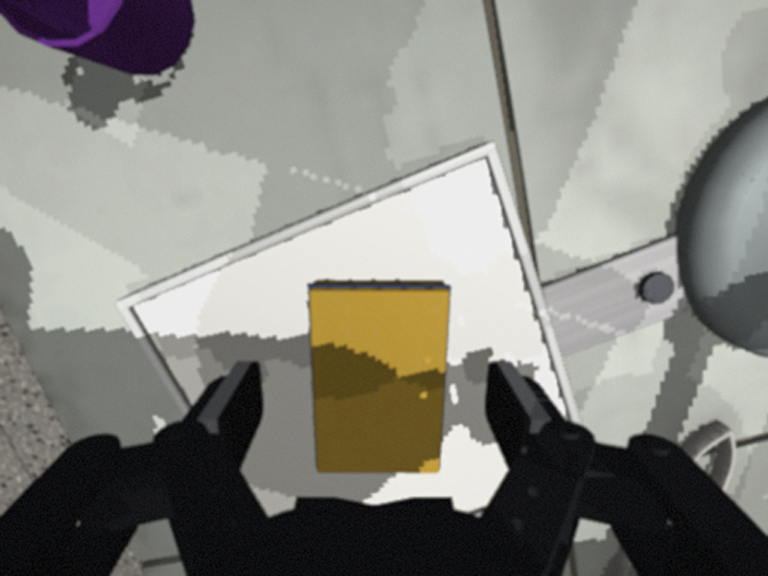

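```bash
python3 -m jog '[0,0,0,0,0,0,0.4,0,0,0,0,0,0,0.4,0,0,0,0,0,0,0.4,0,0,0,0,0,0,0.4,0,0,0,0,0,0,0.4]' 50;  python3 -m jog '[0,0,-1,0,0,0,0.4,0,0,-3,0,0,0,0.4,0,0,-5,0,0,0,0.4,0,0,-6,0,0,0,0.4,0,0,-6,0,0,0,0.4]'
python3 - <<'E'
from h import *
c,im=snap('wrist','w9',f=1.2); s=robot.read_state();print(s['ee_pos'],s['contact_force'],s['grip_width'])
rows([.48,-.428,.072],np.radians(-14.2));rows([.48,-.428,.072],np.radians(2))
E
```

```text
time_s: 8.87
ee_pos: [0.5094, -0.1769, 0.0139]
eef_rot: [0.79, 0.614, 0.001, 0.001]
contact_force: [-0.0, -0.0, 7.3]
grip_width: 0.505
time_s: 9.28
ee_pos: [0.51, -0.1772, 0.075]
eef_rot: [0.79, 0.614, 0.001, 0.003]
contact_force: [-0.6, 0.5, -0.1]
grip_width: 0.512
[ 0.50921353 -0.17676392  0.07370737] [ 0.4380795   0.17946659 -1.25477316] 0.501532612872399
rows cm [-25.07   3.37   0.21] deg [ 0.19  0.06 -0.09]
rows cm [-25.07   3.37   0.21] deg [  0.18   0.08 -16.29]
```

View pics/w9.png

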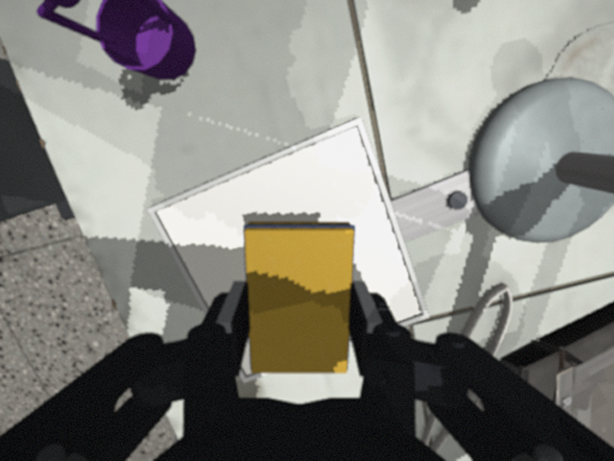

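```bash
python3 -m jog '[-2.9,-1.6,0,0,0,0,0.4,-5.8,-3.2,0,0,0,0,0.4,-8.8,-4.9,0,0,0,0,0.4,-12.5,-4,0,0,0,0,0.4,-16,-3.1,0,0,0,0,0.4]';  python3 -m jog '[-3.6,0.9,0,0,0,0,0.4,-7.3,1.9,0,0,0,0,0.4,-8.2,3.9,0,0,0,0,0.4,-9.2,6,0,0,0,0,0.4,-9.2,6,0,0,0,0,0.4]'; python3 -m jog '[0,0,0,0,0,-5.5,0.4,0,0,0,0,0,-11,0.4,0,0,0,0,0,-16.2,0.4,0,0,0,0,0,-16.2,0.4]'
python3 - <<'E'
from h import *
c,im=snap('wrist','w10',f=1.2); s=robot.read_state();print(s['ee_pos'],s['contact_force'],s['grip_width'])
rows([.478,-.428,.007],np.radians(2))
E
```

```text
time_s: 9.75
ee_pos: [0.4363, -0.3232, 0.071]
eef_rot: [0.79, 0.613, -0.0, -0.003]
contact_force: [1.5, -0.0, -0.1]
grip_width: 0.508
time_s: 10.17
ee_pos: [0.4769, -0.4322, 0.0715]
eef_rot: [0.79, 0.613, 0.0, 0.003]
contact_force: [1.0, -2.5, -0.4]
grip_width: 0.513
time_s: 10.5
ee_pos: [0.4733, -0.4263, 0.0708]
eef_rot: [0.695, 0.719, 0.0, -0.002]
contact_force: [-0.2, 0.8, -2.1]
grip_width: 0.5
[ 0.47341301 -0.4264156   0.0710082 ] [-0.5234714  -0.06881407 -0.73502289] 0.5036049752563571
rows cm [-0.19  0.47  6.4 ] deg [-0.1  -0.14 -0.19]
```

View pics/w10.png

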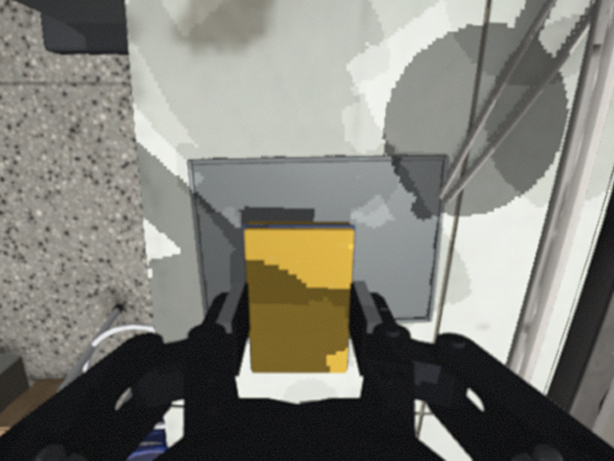

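```bash
python3 -m jog '[0,0.3,2,0,0,0,0.4,-0.1,0.4,4,0,0,0,0.4,-0.1,0.4,5.2,0,0,0,0.4,-0.1,0.4,5.9,0,0,0,0.4,-0.1,0.4,6.1,0,0,0,0.4]';  python3 -m jog '[0,0,0,0,0,0,0.4,0,0,0,0,0,0,0.4]'
python3 - <<'E'
from h import *
c,im=snap('wrist','w11',f=1.2); s=robot.read_state();print(s['ee_pos'],s['contact_force'],s['grip_width'])
E
```

```text
time_s: 10.97
ee_pos: [0.4773, -0.4273, 0.0094]
eef_rot: [0.696, 0.718, 0.0, -0.002]
contact_force: [0.2, -1.0, -0.7]
grip_width: 0.506
time_s: 11.13
ee_pos: [0.4785, -0.4289, 0.0118]
eef_rot: [0.695, 0.719, -0.0, 0.0]
contact_force: [0.4, -0.1, -0.3]
grip_width: 0.502
[ 0.47868544 -0.42907499  0.01208948] [ 0.83081905 -0.48786011 -0.26876622] 0.5059591246345706
```

View pics/w11.png

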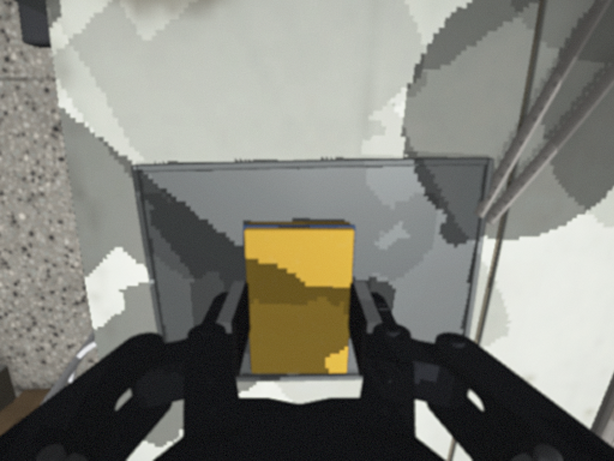

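```bash
python3 -m jog '[0,0,0.15,0,0,0,0.4,0,0,0.3,0,0,0,0.4,0,0,0.3,0,0,0,0.4]';  python3 -m jog '[0,0,0,0,0,0,0.7,0,0,0,0,0,0,0.75,0,0,0,0,0,0,0.75,0,0,0,0,0,0,0.75]';  python3 -m jog '[0,0,-2,0,0,0,0.75,0,0,-6,0,0,0,0.75,0,0,-10,0,0,0,0.75,0,0,-10,0,0,0,0.75]'
python3 - <<'E'
from h import *
c,im=snap('wrist','w12',f=1.2); s=robot.read_state();print(s['ee_pos'],s['contact_force'],s['grip_width'],s['qpos'])
E
python3 meas.py w13
```

```text
time_s: 11.43
ee_pos: [0.4787, -0.4291, 0.009]
eef_rot: [0.695, 0.719, -0.0, 0.001]
contact_force: [-0.4, -0.8, 0.9]
grip_width: 0.507
time_s: 11.77
ee_pos: [0.4782, -0.4285, 0.0082]
eef_rot: [0.695, 0.719, -0.0, -0.0]
contact_force: [-0.2, -0.1, 0.4]
grip_width: 0.752
time_s: 12.1
ee_pos: [0.4818, -0.4327, 0.1161]
eef_rot: [0.695, 0.719, -0.001, 0.007]
contact_force: [1.3, -2.1, 0.2]
grip_width: 0.755
[ 0.48068964 -0.43144974  0.11322798] [ 0.51361387 -0.63356348 -0.31925626] 0.748332131759436 [-9.04173202e-01  6.93245185e-01  1.48229190e+00  3.24306719e-07
  9.55283468e-01 -9.37475775e-01]
box px ((245.5, 190.5), (77.0, 53.0), 90.0)
box mm c (479.6007995605469, -427.72802734375) (43.68642807006836, 67.71656799316406) long dir deg 91.88762
```

View pics/w12.png

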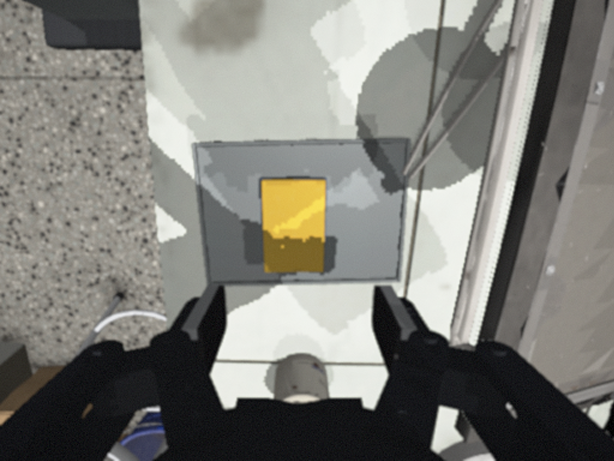

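```bash
python3 -m jog '[0,0,-4,0,0,0,0.5,0,-1,-8,0,0,0,0.5,2,-2,-12,0,0,0,0.5,4,-3,-16,0,0,0,0.5,6,-4,-20,0,0,0,0.5]';  python3 -m jog '[4,0,0,0,0,-7,0.5,8,0,0,0,0,-14,0.5,12,0,0,0,0,-21,0.5,16,0,0,0,0,-28,0.5,20,0,0,0,0,-35,0.5]';python3 - <<'E'
from h import *
rows([.44,0,.31],np.pi/2); s=robot.read_state();print(s['ee_pos'],s['contact_force'],s['grip_width'],s['qpos'])
E
```

```text
time_s: 12.62
ee_pos: [0.4379, -0.3739, 0.2966]
eef_rot: [0.696, 0.718, 0.0, -0.002]
contact_force: [1.5, 0.5, 0.3]
grip_width: 0.503
time_s: 13.03
ee_pos: [0.4312, -0.1731, 0.2957]
eef_rot: [0.445, 0.896, 0.0, -0.002]
contact_force: [-0.0, 0.2, 0.1]
grip_width: 0.499
rows cm [13.26 11.16 -1.39] deg [ 5.000e-02 -2.200e-01 -5.281e+01]
[ 0.43118802 -0.17308179  0.29569511] [-0.00888076  0.24193155  0.06649366] 0.49890377132156033 [-6.23078103e-01  2.28880475e-01  1.73198079e+00  2.07780026e-04
  1.18457056e+00 -1.27226077e+00]
```

```bash
python3 -m jog '[2.5,2.3,0,0,0,-7,0.5,5,4.5,-1,0,0,-14,0.5,8,6.8,-1,0,0,-21,0.5,10.5,9,-1,0,0,-28,0.5,13.3,11.2,-1.4,0,0,-35,0.5]';  python3 -m jog '[0,0,0,0,0,-7,0.5,0,0,0,0,0,-14,0.5,0,0,0,0,0,-17.8,0.5,0,0,0,0,0,-17.8,0.5,0,0,0,0,0,-17.8,0.5]';python3 - <<'E'
from h import *
s=robot.read_state();print(s['ee_pos'],s['contact_force'],s['grip_width'],s['qpos'])
c,im=snap('wrist','w14',f=1.5)
snap('side','s14',(90,130,330,280),3.3); snap('top','t14',(110,115,270,275),3.63)
E
```

```text
time_s: 13.45
ee_pos: [0.4409, 0.0, 0.3094]
eef_rot: [0.155, 0.988, 0.0, -0.002]
contact_force: [1.0, -0.7, -0.1]
grip_width: 0.501
time_s: 13.87
ee_pos: [0.4416, -0.0015, 0.3101]
eef_rot: [0.003, 1.0, 0.0, -0.002]
contact_force: [0.1, -0.6, -0.1]
grip_width: 0.499
[ 0.44156758 -0.0015283   0.31008635] [ 0.09186095 -0.64226862 -0.14507314] 0.49854504789644216 [-2.57553849e-01  1.76217533e-01  1.75929794e+00 -1.30589129e-05
  1.20919771e+00 -1.82135583e+00]
```

View pics/w14.png

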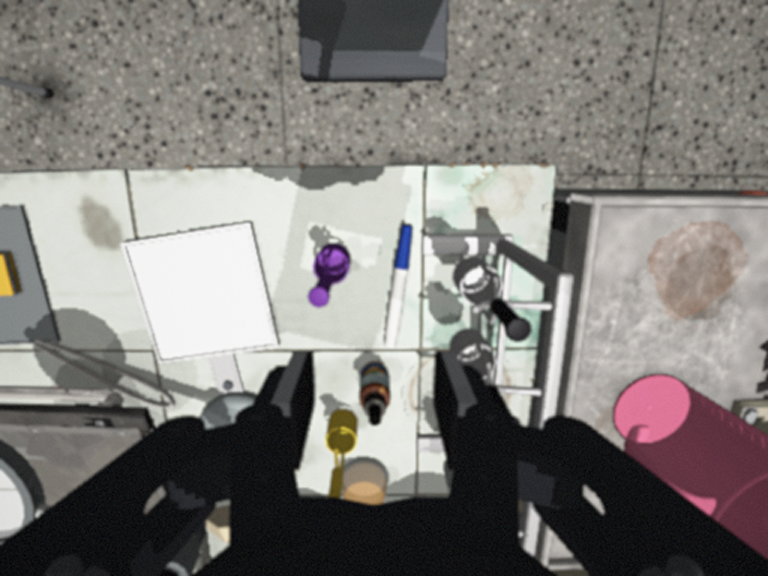

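View pics/s14.png

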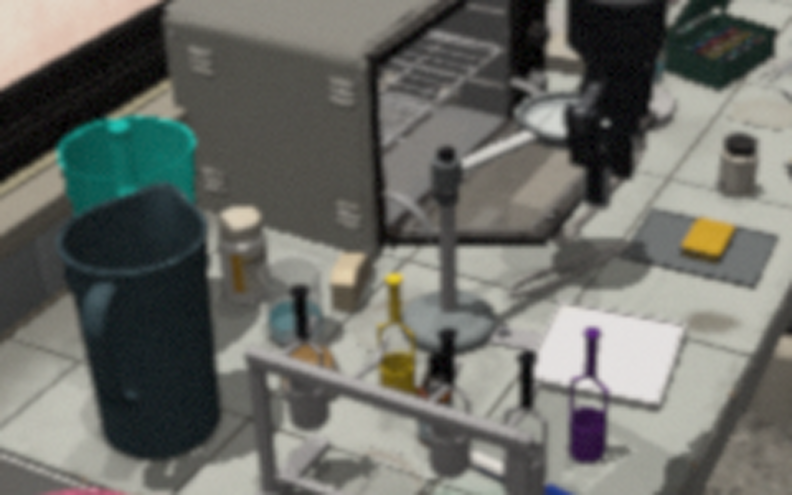

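View pics/t14.png

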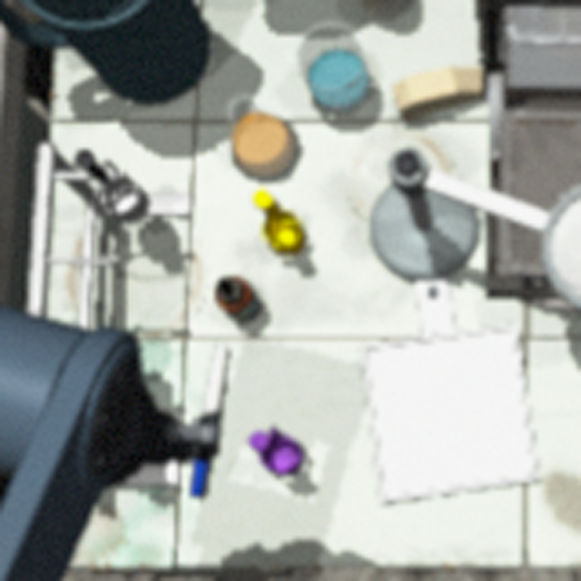

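Run:
```python
from h import *
cw,ct,cs=[optics.calibration(n) for n in('wrist','top','side')]
S=lambda u,v:(90+u/3.3,130+v/3.3); T=lambda u,v:(110+u/3.63,115+v/3.63)
print('A w',onz(cw,[(517/1.5,327/1.5)],.200))
print('A',tri([ct,cs],[T(68,428),S(527,355)]),'B',tri([ct,cs],[T(72,338),S(448,335)]),'C',tri([ct,cs],[T(86,159),S(299,291)]))
print('purple',tri([ct,cs],[T(262,440),S(593,330)]),'yellow',tri([ct,cs],[T(263,199),S(394,279)]))
print('pitch rimR',tri([ct,cs],[T(205,35),S(206,235)]))
```

```text
A w [[0.47000692 0.08800152 0.2       ]]
A [0.46759903 0.08609554 0.20190873] B [0.53646455 0.08762607 0.19995642] C [0.6781766  0.08559579 0.19823213]
purple [ 0.46519947 -0.04848007  0.13738368] yellow [ 0.66260989 -0.04250962  0.13618784]
pitch rimR [0.80984276 0.01203176 0.16691665]
```

```bash
python3 -m jog '[-0.5,1.8,0,0,0,7,0.5,-1,3.6,0,0,0,14,0.5,-1.5,5.4,0,0,0,21,0.45,-2,7,0,0,0,28,0.4,-2.7,8.8,1,0,0,35,0.4]';  python3 -m jog '[0,0,0,0,0,7,0.4,0,0,0,0,0,14,0.4,0,0,0,0,0,21,0.4,0,0,0,0,0,28,0.4,0,0,0,0,0,35,0.4]';  python3 -m jog '[0,0,0,0,0,7,0.4,0,0,0,0,0,14,0.4,0,0,0,0,0,20.4,0.4,0,0,0,0,0,20.4,0.4]';python3 - <<'E'
from h import *
s=robot.read_state();print(s['ee_pos'],s['contact_force'],s['grip_width'],s['qpos'])
c,im=snap('wrist','w15',f=1.5)
rows([.469,.087,.24],0)
print(proj(c,[[.469,.087,.2],[.469,.087,.16],[.538,.087,.2],[.68,.087,.2]])*1.5)
E
```

```text
time_s: 14.43
ee_pos: [0.471, 0.0864, 0.3026]
eef_rot: [0.307, 0.952, 0.0, 0.002]
contact_force: [1.0, -0.2, 0.0]
grip_width: 0.399
time_s: 14.85
ee_pos: [0.4697, 0.0859, 0.3011]
eef_rot: [0.579, 0.816, -0.0, -0.0]
contact_force: [0.6, 0.3, -0.2]
grip_width: 0.396
time_s: 15.18
ee_pos: [0.4697, 0.0858, 0.3011]
eef_rot: [0.713, 0.702, -0.0, -0.0]
contact_force: [-0.3, -0.3, 0.1]
grip_width: 0.403
[0.46971052 0.08580425 0.30112649] [-0.31324579 -0.29170681  0.07122064] 0.4026472222146063 [-5.39559276e-02  2.40684275e-01  1.69826478e+00  3.88561651e-05
  1.20315013e+00 -3.85832837e-02]
rows cm [ 0.12 -0.07  6.12] deg [-0.02 -0.   -0.64]
[[370.16085148 288.83342609]
 [370.58167764 271.89218317]
 [487.79423864 287.19599568]
 [720.59029776 284.0046538 ]]
```

View pics/w15.png

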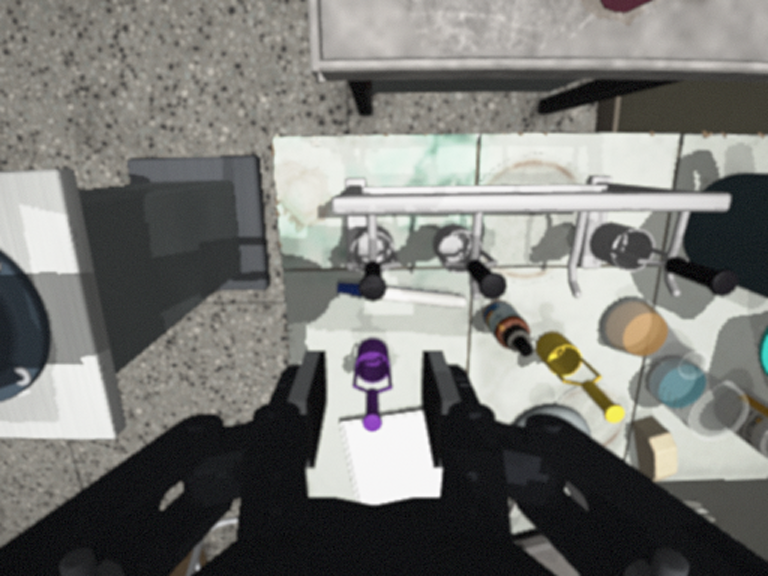

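```bash
python3 -m jog '[0.15,0.1,3,0,0,0,0.4,0.15,0.1,6,0,0,0,0.4,0.15,0.1,8,0,0,0,0.4,0.15,0.1,8,0,0,0,0.4]'
python3 - <<'E'
from h import *
s=robot.read_state();print(s['ee_pos'],s['contact_force'],s['grip_width'])
c,im=snap('wrist','w16',f=1.5)
E
```

```text
time_s: 15.57
ee_pos: [0.4677, 0.0875, 0.2177]
eef_rot: [0.711, 0.703, -0.003, -0.003]
contact_force: [0.1, -0.2, 0.1]
grip_width: 0.402
[0.4676918  0.08749603 0.21772911] [ 0.11525079 -0.15238895  0.09776144] 0.40178864429072697
```

View pics/w16.png

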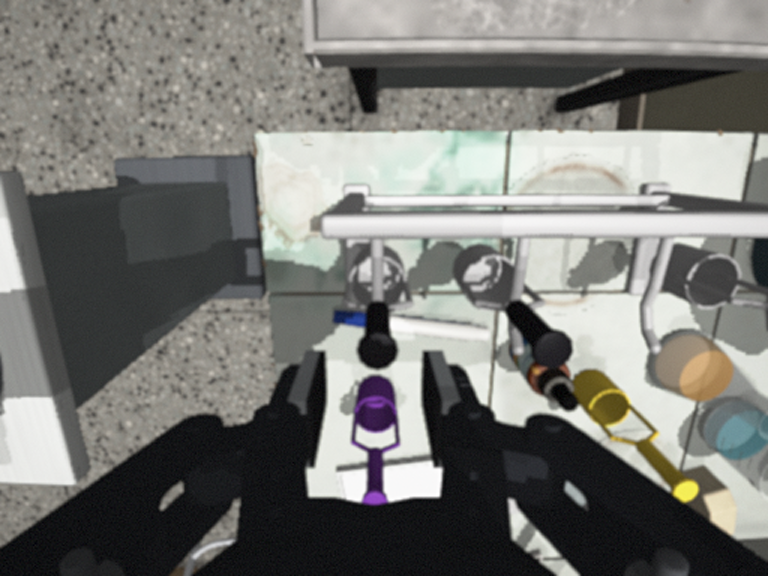

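Run:
```python
from h import *
c=optics.calibration('wrist');s=robot.read_state();p=s['ee_pos'];print(p,s['eef_rot'],s['qpos'],s['joint_velocities'])
print(onz(c,[(377/1.5,347/1.5)],.202), proj(c,[[p[0],p[1],.202]])*1.5)
```

```text
[0.46926162 0.08748164 0.21968908] [ 0.71089242  0.70329556 -0.00182592 -0.00199666] [-5.03743223e-02  3.48993029e-01  1.80281405e+00 -2.36632281e-06
  9.95196911e-01 -3.96293481e-02] [ 0.00099545 -0.04272974 -0.06092952 -0.00042962  0.01301317  0.00808216]
[[0.47179431 0.08911205 0.202     ]] [[370.74008176 350.76269678]]
```

```bash
python3 -m jog '[0.12,0.1,2,0,0,0,0.4,0.12,0.1,4,0,0,0,0.4,0.12,0.1,5.5,0,0,0,0.4,0.12,0.1,6.1,0,0,0,0.4,0.12,0.1,6.1,0,0,0,0.4]'; python3 -m jog '[0,0,0,0,0,0,0.05,0,0,0,0,0,0,0.05,0,0,0,0,0,0,0.05,0,0,0,0,0,0,0.05,0,0,0,0,0,0,0.05]' 60
python3 - <<'E'
from h import *
s=robot.read_state();print(s['ee_pos'],s['contact_force'],s['grip_width'])
c,im=snap('wrist','w17',f=1.5)
E
```

```text
time_s: 16.03
ee_pos: [0.472, 0.0887, 0.1604]
eef_rot: [0.711, 0.703, -0.0, -0.0]
contact_force: [0.6, 0.4, -0.2]
grip_width: 0.396
time_s: 16.45
ee_pos: [0.471, 0.0889, 0.1617]
eef_rot: [0.711, 0.703, -0.0, -0.0]
contact_force: [-3.7, 0.3, 6.0]
grip_width: 0.129
[0.47100617 0.08890026 0.16171247] [-3.72726533  0.34697898  6.01455368] 0.1289480370777217
```

View pics/w17.png

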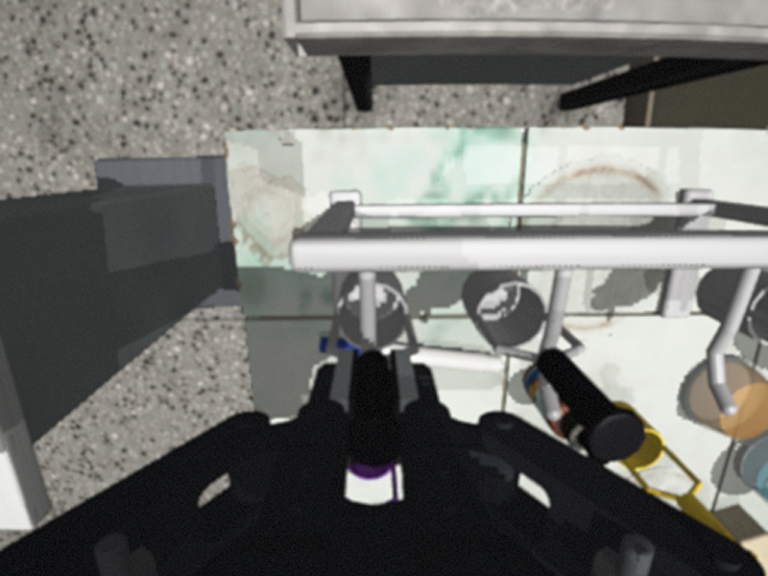

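```bash
python3 -m jog '[0,0,-1,0,0,0,0.05,0,0,-2,0,0,0,0.05,0,0,-2.9,0,0,0,0.05,0,0,-2.9,0,0,0,0.05,0,0,-2.9,0,0,0,0.05]' 60; python3 -m jog '[-1,0,0,0,0,0,0.05,-2.5,0,0,0,0,0,0.05,-4,0,0,0,0,0,0.05,-5.8,0,0,0,0,0,0.05,-5.8,0,0,0,0,0,0.05]' 60;python3 - <<'E'
from h import *
s=robot.read_state();print(s['ee_pos'],s['contact_force'],s['grip_width'])
c,im=snap('wrist','w18',f=1.5)
snap('side','s18',(90,130,330,280),3.3)
E
```

```text
time_s: 16.92
ee_pos: [0.4726, 0.0887, 0.1903]
eef_rot: [0.711, 0.703, 0.001, 0.001]
contact_force: [-0.5, 0.1, -1.5]
grip_width: 0.134
time_s: 17.33
ee_pos: [0.4711, 0.028, 0.1888]
eef_rot: [0.712, 0.702, -0.001, 0.0]
contact_force: [0.2, -0.5, -1.0]
grip_width: 0.128
[0.47112072 0.0279739  0.1887975 ] [ 0.17453224 -0.52830311 -0.98450844] 0.12839113388252688
```

View pics/w18.png

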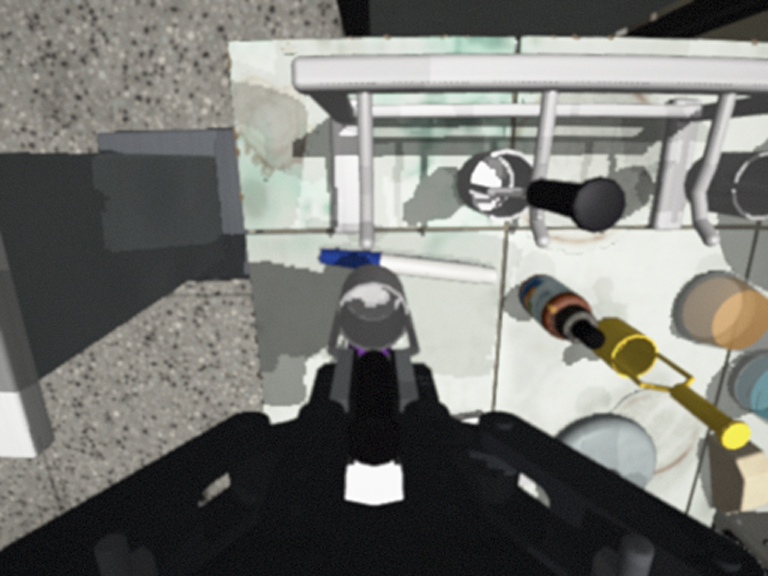

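View pics/s18.png

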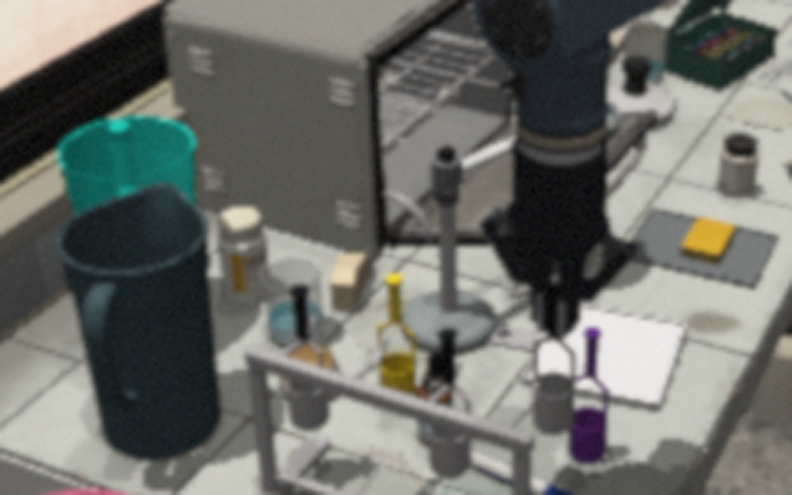

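```bash
python3 -m jog '[0,0,-3,0,0,0,0.05,0,0,-6,0,0,0,0.05,0,0,-9.5,0,0,0,0.05,0,0,-9.5,0,0,0,0.05]' 60
python3 - <<'E'
from h import *
s=robot.read_state();print(s['ee_pos'],s['contact_force'],s['grip_width'])
rows([.536,-.1845,.285],0)
E
```

```text
time_s: 17.77
ee_pos: [0.4749, 0.0308, 0.29]
eef_rot: [0.711, 0.703, 0.004, 0.005]
contact_force: [1.7, -0.2, -1.1]
grip_width: 0.133
[0.47486644 0.03080528 0.29001778] [ 1.7340506  -0.16777231 -1.1300441 ] 0.13298616908062497
rows cm [-21.46   6.35   0.62] deg [ 0.71  0.1  -0.64]
```

```bash
python3 -m jog '[-3,1,0,0,0,0,0.05,-7,2,0,0,0,0,0.05,-11,3.5,0,0,0,0,0.05,-15,5,0,0,0,0,0.05,-18.5,6,0,0,0,0,0.05]' 60; python3 -m jog '[-1.5,0.3,0,0,0,0,0.05,-2.7,0.5,0,0,0,0,0.05,-2.7,0.5,0,0,0,0,0.05,-2.7,0.5,0,0,0,0,0.05]'
python3 - <<'E'
from h import *
s=robot.read_state();print(s['ee_pos'],s['contact_force'],s['grip_width'])
rows([.536,-.1845,.285],0)
c,im=snap('wrist','w19',f=1.5)
E
```

```text
time_s: 18.18
ee_pos: [0.5296, -0.1563, 0.2838]
eef_rot: [0.711, 0.703, 0.0, 0.0]
contact_force: [1.2, 0.7, -0.5]
grip_width: 0.132
time_s: 18.52
ee_pos: [0.5327, -0.1807, 0.2837]
eef_rot: [0.711, 0.703, 0.0, -0.001]
contact_force: [0.4, 0.3, -0.6]
grip_width: 0.129
[ 0.53270935 -0.18073422  0.28365126] [ 0.37388989  0.34753464 -0.61785232] 0.12889132591320324
rows cm [-0.37  0.33 -0.14] deg [-0.11 -0.12 -0.7 ]
```

View pics/w19.png

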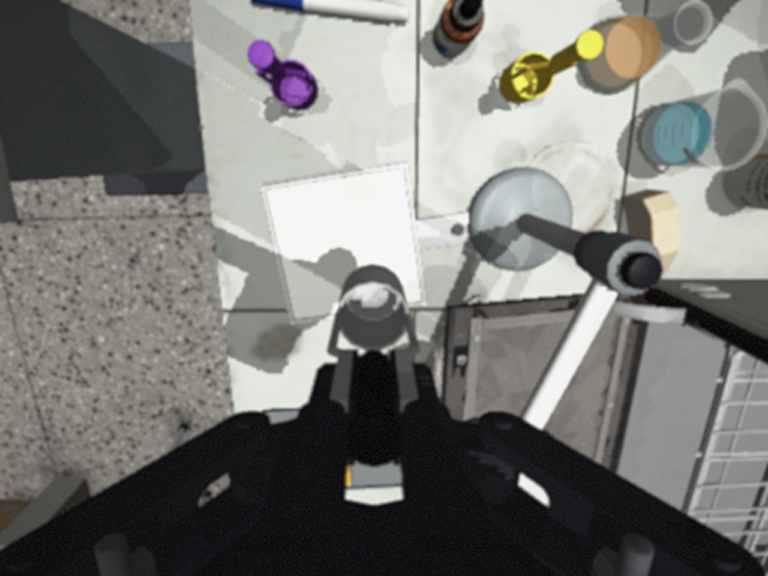

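```bash
python3 - <<'E'
from h import *
c=optics.calibration('wrist')
P=onz(c,np.array([(263,187),(407,165),(423,305),(293,320)])/1.5,.011);print(P,P.mean(0))
E
python3 -m jog '[-0.2,0.2,4,0,0,0,0.05,-0.3,0.3,8,0,0,0,0.05,-0.3,0.3,12,0,0,0,0.05,-0.3,0.3,14.5,0,0,0,0.05,-0.3,0.3,15.5,0,0,0,0.05]'
python3 - <<'E'
from h import *
snap('wrist','w20',f=1.2)
s=robot.read_state();print(s['ee_pos'],s['contact_force'],s['grip_width'])
snap('side','s20',(200,190,320,290),5)
E
```

```text
[[ 0.43057676 -0.12894713  0.011     ]
 [ 0.56521291 -0.11071723  0.011     ]
 [ 0.58287422 -0.2470108   0.011     ]
 [ 0.45051551 -0.26186686  0.011     ]] [ 0.50729485 -0.18713551  0.011     ]
time_s: 18.98
ee_pos: [0.5334, -0.1813, 0.1258]
eef_rot: [0.711, 0.704, -0.001, -0.004]
contact_force: [-0.6, 0.4, -0.9]
grip_width: 0.133
[ 0.53379358 -0.18179366  0.12575799] [-0.91998863  1.40578692 -1.02672249] 0.13557973614321867
```

View pics/w20.png

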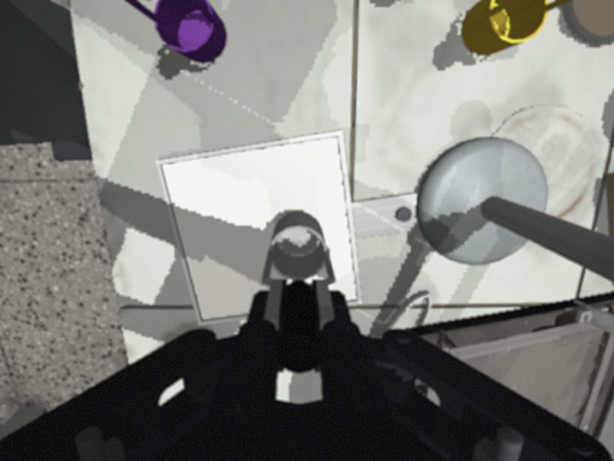

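View pics/s20.png

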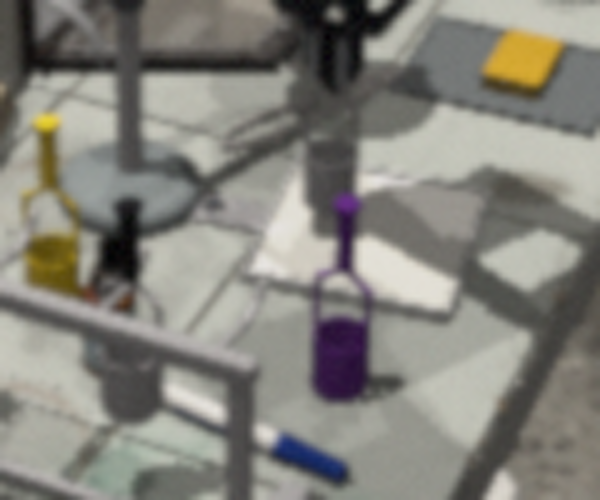

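```bash
python3 -m jog '[0,0,0.5,0,0,0,0.05,0,0,1,0,0,0,0.05,0,0,1.4,0,0,0,0.05,0,0,1.4,0,0,0,0.05,0,0,1.4,0,0,0,0.05]';python3 -m jog '[0,0,0.1,0,0,0,0.05,0,0,0.2,0,0,0,0.05,0,0,0.2,0,0,0,0.05]'
```

```text
time_s: 19.5
ee_pos: [0.5368, -0.1852, 0.116]
eef_rot: [0.711, 0.703, 0.0, 0.001]
contact_force: [-0.2, -0.3, 0.3]
grip_width: 0.133
time_s: 19.75
ee_pos: [0.5365, -0.1852, 0.1135]
eef_rot: [0.711, 0.703, 0.0, 0.0]
contact_force: [-0.1, -0.9, -0.5]
grip_width: 0.132
```

```bash
python3 -m jog '[0,0,0.1,0,0,0,0.05,0,0,0.2,0,0,0,0.05,0,0,0.2,0,0,0,0.05]';python3 -m jog '[0,0,0.1,0,0,0,0.05,0,0,0.2,0,0,0,0.05,0,0,0.2,0,0,0,0.05]'
```

```text
time_s: 20.0
ee_pos: [0.5363, -0.185, 0.1111]
eef_rot: [0.711, 0.703, -0.0, -0.0]
contact_force: [-0.3, -0.6, -0.6]
grip_width: 0.13
time_s: 20.25
ee_pos: [0.5363, -0.185, 0.1091]
eef_rot: [0.711, 0.703, -0.0, -0.0]
contact_force: [0.0, 0.1, -0.3]
grip_width: 0.133
```

```bash
python3 -m jog '[0,0,0.1,0,0,0,0.05,0,0,0.15,0,0,0,0.05,0,0,0.15,0,0,0,0.05]';python3 -m jog '[0,0,0.1,0,0,0,0.05,0,0,0.15,0,0,0,0.05,0,0,0.15,0,0,0,0.05]'
python3 - <<'E'
from h import *
snap('wrist','w21',f=1.5)
E
```

```text
time_s: 20.5
ee_pos: [0.5364, -0.185, 0.1077]
eef_rot: [0.711, 0.703, -0.0, -0.0]
contact_force: [-0.8, -0.7, -1.1]
grip_width: 0.133
time_s: 20.75
ee_pos: [0.5366, -0.1852, 0.1071]
eef_rot: [0.711, 0.703, 0.0, 0.0]
contact_force: [-1.4, 0.5, 5.2]
grip_width: 0.132
```

View pics/w21.png

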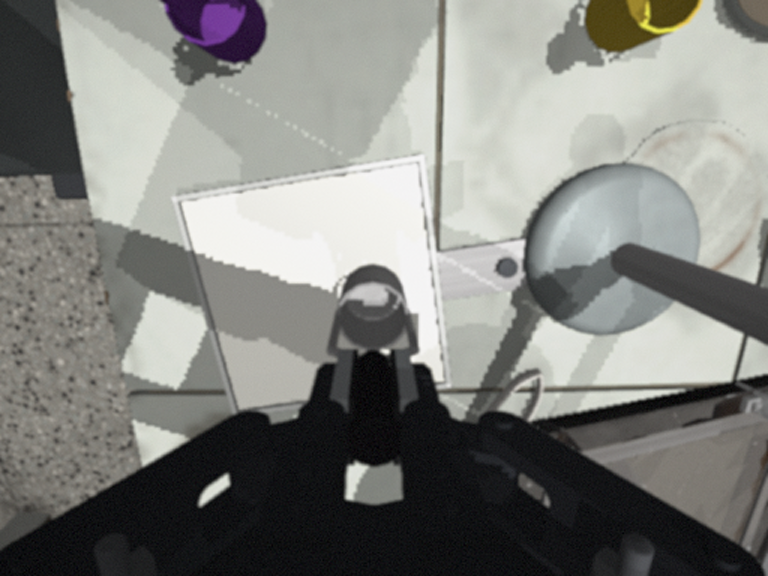

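```bash
python3 -m jog '[0,0,-0.05,0,0,0,0.2,0,0,-0.1,0,0,0,0.3,0,0,-0.1,0,0,0,0.4,0,0,-0.1,0,0,0,0.4]';python3 -m jog '[0,0,-2,0,0,0,0.4,0,0,-5,0,0,0,0.4,0,0,-9,0,0,0,0.4,0,0,-13,0,0,0,0.4,0,0,-17,0,0,0,0.4]'
python3 - <<'E'
from h import *
snap('wrist','w22',f=1.2)
snap('side','s22',(200,190,320,290),5)
rows([.5415,.03,.29],0)
E
```

```text
time_s: 21.13
ee_pos: [0.5364, -0.185, 0.1071]
eef_rot: [0.711, 0.703, 0.0, -0.0]
contact_force: [-0.5, 0.2, -1.2]
grip_width: 0.4
time_s: 21.55
ee_pos: [0.536, -0.1848, 0.2788]
eef_rot: [0.711, 0.703, -0.0, -0.0]
contact_force: [-0.1, -0.8, -0.5]
grip_width: 0.4
rows cm [21.72 -0.15 -0.69] deg [ 0.8   0.46 -0.69]
```

View pics/w22.png

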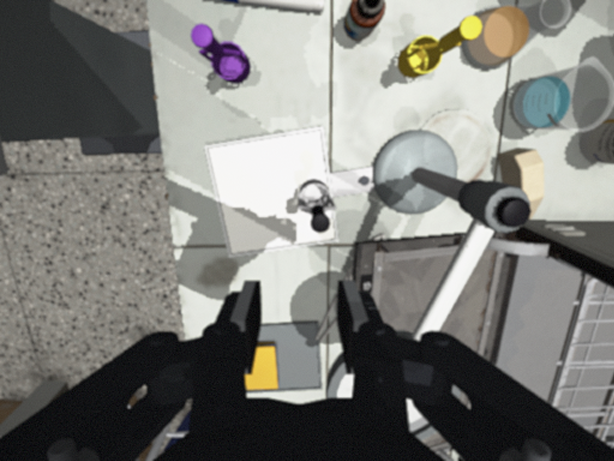

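View pics/s22.png

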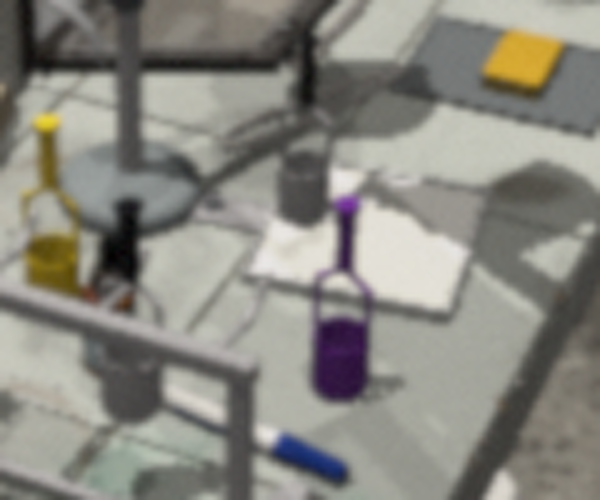

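```bash
python3 -m jog '[3,0,-1,0,0,0,0.4,7,0,-1,0,0,0,0.4,11,0,-1,0,0,0,0.4,15,0,-1,0,0,0,0.4,19,0,-1,0,0,0,0.4]';python3 -m jog '[3,0,0,0,0,0,0.4,6,0.1,0,0,0,0,0.4,8.2,0.2,2,0,0,0,0.4,8.2,0.2,6,0,0,0,0.4,8.2,0.2,6,0,0,0,0.4]';python3 -m jog '[0,0,0,0,0,0,0.4,0,0,0,0,0,0,0.4]'
python3 - <<'E'
from h import *
c,im=snap('wrist','w23',f=1.5)
s=robot.read_state();p=s['ee_pos'];print(p,s['contact_force'],s['grip_width'])
print(proj(c,[[p[0],p[1],.202]])*1.5)
E
```

```text
time_s: 22.07
ee_pos: [0.5381, 0.0065, 0.2866]
eef_rot: [0.712, 0.702, -0.0, -0.0]
contact_force: [1.2, -0.1, 0.3]
grip_width: 0.403
time_s: 22.48
ee_pos: [0.5366, 0.0885, 0.221]
eef_rot: [0.71, 0.704, -0.005, -0.005]
contact_force: [-1.3, -0.1, -1.7]
grip_width: 0.4
time_s: 22.65
ee_pos: [0.5423, 0.0864, 0.2279]
eef_rot: [0.712, 0.703, 0.0, 0.0]
contact_force: [1.0, -1.0, 0.5]
grip_width: 0.399
[0.54296955 0.08614482 0.22871261] [-0.59170061  0.40628608  0.72980473] 0.3989999855847718
[[372.19502054 342.9840993 ]]
```

View pics/w23.png

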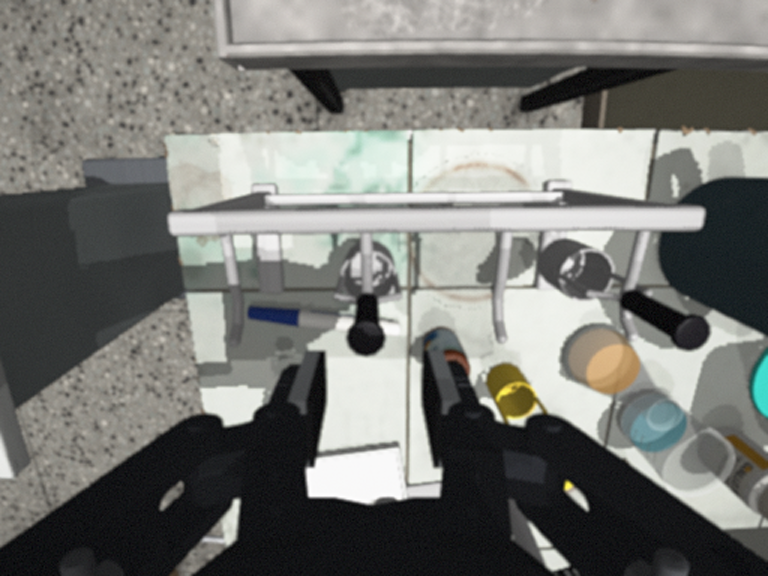

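Run:
```python
from h import *
c=optics.calibration('wrist');print(onz(c,[(366/1.5,336/1.5)],.202))
rows(list(onz(c,[(366/1.5,336/1.5)],.202)[0][:2])+[.1605])
```

```text
[[0.54111529 0.08879673 0.202     ]]
rows cm [ 0.26 -0.21  6.82] deg
```

```bash
python3 -m jog '[0.2,-0.2,1,0,0,0,0.4,0.25,-0.2,3,0,0,0,0.4,0.25,-0.2,5,0,0,0,0.4,0.25,-0.2,6.8,0,0,0,0.4,0.25,-0.2,6.8,0,0,0,0.4]'; python3 -m jog '[0,0,0,0,0,0,0.05,0,0,0,0,0,0,0.05,0,0,0,0,0,0,0.05,0,0,0,0,0,0,0.05,0,0,0,0,0,0,0.05]' 60
python3 - <<'E'
from h import *
c,im=snap('wrist','w24',f=1.2)
E
```

```text
time_s: 23.12
ee_pos: [0.539, 0.0885, 0.1583]
eef_rot: [0.712, 0.702, -0.001, -0.001]
contact_force: [0.1, -0.2, -0.3]
grip_width: 0.4
time_s: 23.53
ee_pos: [0.5402, 0.0891, 0.1612]
eef_rot: [0.711, 0.703, 0.0, 0.001]
contact_force: [-3.4, -0.7, 7.3]
grip_width: 0.129
```

View pics/w24.png

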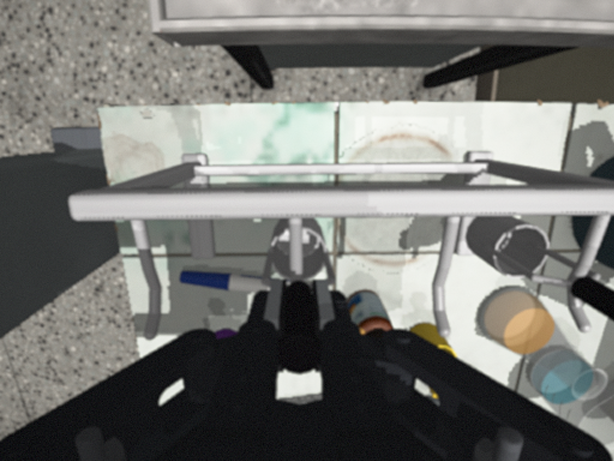

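```bash
python3 -m jog '[0,0,-1,0,0,0,0.05,0,0,-2,0,0,0,0.05,0,0,-2.9,0,0,0,0.05,0,0,-2.9,0,0,0,0.05,0,0,-2.9,0,0,0,0.05]' 60; python3 -m jog '[-1,0,0,0,0,0,0.05,-2.5,0,0,0,0,0,0.05,-4,0,0,0,0,0,0.05,-5.8,0,0,0,0,0,0.05,-5.8,0,0,0,0,0,0.05]' 60; python3 -m jog '[0,0,-3,0,0,0,0.05,0,0,-6,0,0,0,0.05,0,0,-9.5,0,0,0,0.05,0,0,-9.5,0,0,0,0.05,0,0,-9.5,0,0,0,0.05]' 60;python3 - <<'E'
from h import *
c,im=snap('wrist','w25',f=1.2)
snap('side','s25',(90,130,330,280),3.3)
rows([.486,-.2219,.285],0)
E
```

```text
time_s: 24.0
ee_pos: [0.5407, 0.0895, 0.1896]
eef_rot: [0.711, 0.703, 0.001, 0.001]
contact_force: [0.5, -0.5, -0.4]
grip_width: 0.132
time_s: 24.42
ee_pos: [0.539, 0.0283, 0.1877]
eef_rot: [0.712, 0.702, -0.001, 0.0]
contact_force: [-0.2, 0.2, -0.4]
grip_width: 0.136
time_s: 24.83
ee_pos: [0.5402, 0.0312, 0.2851]
eef_rot: [0.711, 0.703, 0.001, 0.002]
contact_force: [0.4, 0.5, -0.9]
grip_width: 0.129
rows cm [-25.41  -4.9   -0.27] deg [-0.14 -0.02 -0.7 ]
```

View pics/w25.png

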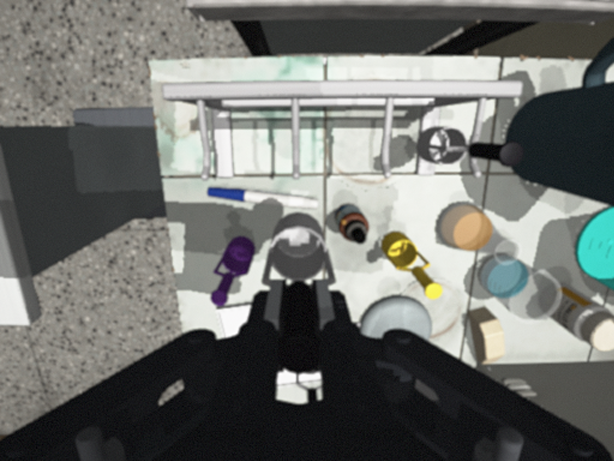

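View pics/s25.png

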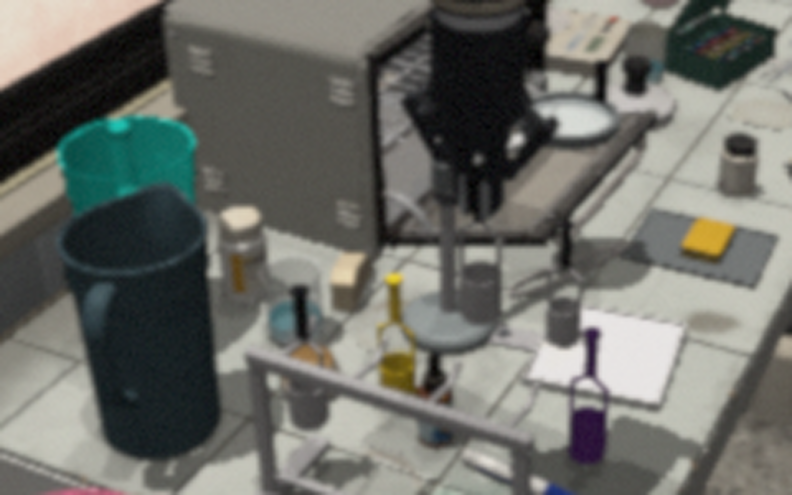

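```bash
python3 -m jog '[-3,-1,0,0,0,0,0.05,-7,-2,0,0,0,0,0.05,-11,-3.5,0,0,0,0,0.05,-15,-4.5,0,0,0,0,0.05,-19,-4.9,0,0,0,0,0.05]' 60; python3 -m jog '[-3,0,0,0,0,0,0.05,-5.4,0,0,0,0,0,0.05,-6.4,0,0,0,0,0,0.05,-6.4,0,0,0,0,0,0.05,-6.4,0,0,0,0,0,0.05]'
python3 - <<'E'
from h import *
s=robot.read_state();print(s['ee_pos'],s['contact_force'],s['grip_width'])
rows([.486,-.2219,.285],0)
c,im=snap('wrist','w26',f=1.2)
E
```

```text
time_s: 25.35
ee_pos: [0.4848, -0.1581, 0.2812]
eef_rot: [0.711, 0.703, -0.001, -0.003]
contact_force: [0.4, 0.5, -1.2]
grip_width: 0.131
time_s: 25.77
ee_pos: [0.4862, -0.2209, 0.2819]
eef_rot: [0.712, 0.702, 0.0, -0.002]
contact_force: [-0.8, 0.2, -1.2]
grip_width: 0.132
[ 0.48616304 -0.22090309  0.28186501] [-0.83354248  0.24031424 -1.16720143] 0.13156799818351514
rows cm [-0.1  -0.02 -0.31] deg [-0.16 -0.18 -0.75]
```

View pics/w26.png

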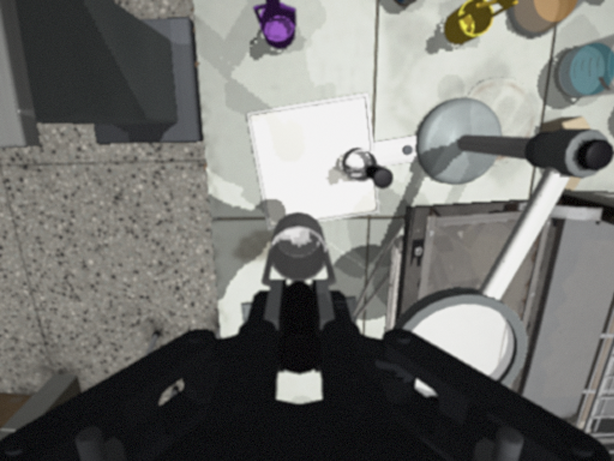

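```bash
python3 -m jog '[-0.1,0,4,0,0,0,0.05,-0.1,0,8,0,0,0,0.05,-0.1,0,12,0,0,0,0.05,-0.1,0,14.5,0,0,0,0.05,-0.1,0,16,0,0,0,0.05]'; python3 -m jog '[0,0,0.5,0,0,0,0.05,0,0,0.9,0,0,0,0.05,0,0,0.9,0,0,0,0.05,0,0,0.9,0,0,0,0.05]';python3 -m jog '[0,0,0.1,0,0,0,0.05,0,0,0.3,0,0,0,0.05,0,0,0.3,0,0,0,0.05]'
```

```text
time_s: 26.23
ee_pos: [0.485, -0.2192, 0.1201]
eef_rot: [0.711, 0.704, -0.0, -0.004]
contact_force: [0.5, 0.4, -1.6]
grip_width: 0.133
time_s: 26.57
ee_pos: [0.4879, -0.2228, 0.1154]
eef_rot: [0.711, 0.703, 0.0, 0.001]
contact_force: [-0.5, 0.2, -0.7]
grip_width: 0.134
time_s: 26.82
ee_pos: [0.4873, -0.2232, 0.112]
eef_rot: [0.711, 0.703, 0.0, 0.001]
contact_force: [-0.1, -0.3, -1.1]
grip_width: 0.131
```

```bash
python3 -m jog '[0,0,0.1,0,0,0,0.05,0,0,0.3,0,0,0,0.05,0,0,0.3,0,0,0,0.05]';python3 -m jog '[0,0,0.1,0,0,0,0.05,0,0,0.15,0,0,0,0.05,0,0,0.15,0,0,0,0.05]';python3 -m jog '[0,0,0.1,0,0,0,0.05,0,0,0.1,0,0,0,0.05,0,0,0.1,0,0,0,0.05]'
```

```text
time_s: 27.07
ee_pos: [0.4868, -0.223, 0.1082]
eef_rot: [0.711, 0.703, -0.0, -0.0]
contact_force: [-0.4, 0.1, -1.1]
grip_width: 0.133
time_s: 27.32
ee_pos: [0.487, -0.223, 0.1069]
eef_rot: [0.711, 0.703, -0.0, -0.0]
contact_force: [-1.4, 0.3, 0.7]
grip_width: 0.13
time_s: 27.57
ee_pos: [0.4871, -0.2231, 0.1069]
eef_rot: [0.711, 0.703, -0.0, 0.0]
contact_force: [-2.0, -0.2, 8.0]
grip_width: 0.13
```

```bash
python3 -m jog '[0,0,-0.1,0,0,0,0.05,0,0,-0.1,0,0,0,0.2,0,0,-0.1,0,0,0,0.3,0,0,-0.1,0,0,0,0.4,0,0,-0.1,0,0,0,0.4]';python3 -m jog '[0,0,-2,0,0,0,0.4,0,0,-5,0,0,0,0.4,0,0,-9,0,0,0,0.4,0,0,-13,0,0,0,0.4,0,0,-17,0,0,0,0.4]'
python3 - <<'E'
from h import *
snap('wrist','w27',f=1.2)
c,im=snap('top','t27',(110,115,270,275),3.63); cs,im=snap('side','s27',(90,130,330,280),3.3)
rows([.6,.0,.29],0)
E
```

```text
time_s: 27.98
ee_pos: [0.4869, -0.2229, 0.1066]
eef_rot: [0.711, 0.703, -0.0, -0.0]
contact_force: [0.6, -0.9, -0.9]
grip_width: 0.401
time_s: 28.4
ee_pos: [0.4865, -0.2225, 0.2781]
eef_rot: [0.711, 0.703, -0.0, -0.001]
contact_force: [0.7, -0.7, -1.8]
grip_width: 0.401
rows cm [22.54 10.86 -0.99] deg [ 0.4   0.29 -0.69]
```

View pics/w27.png

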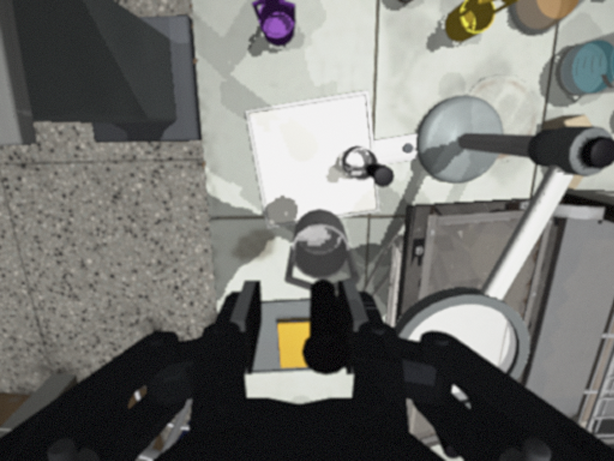

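View pics/t27.png

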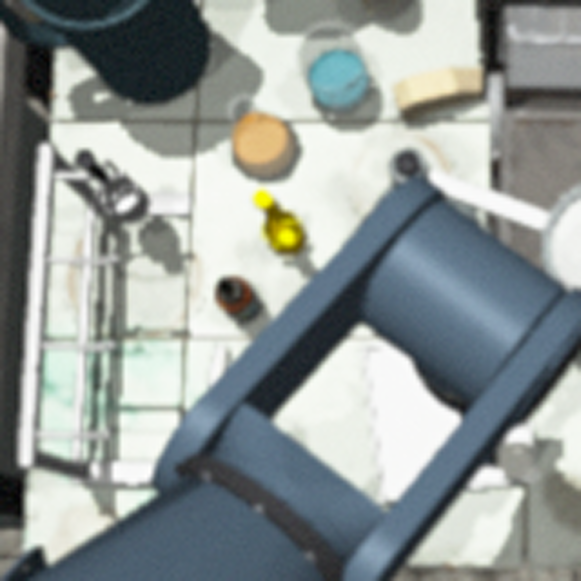

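View pics/s27.png

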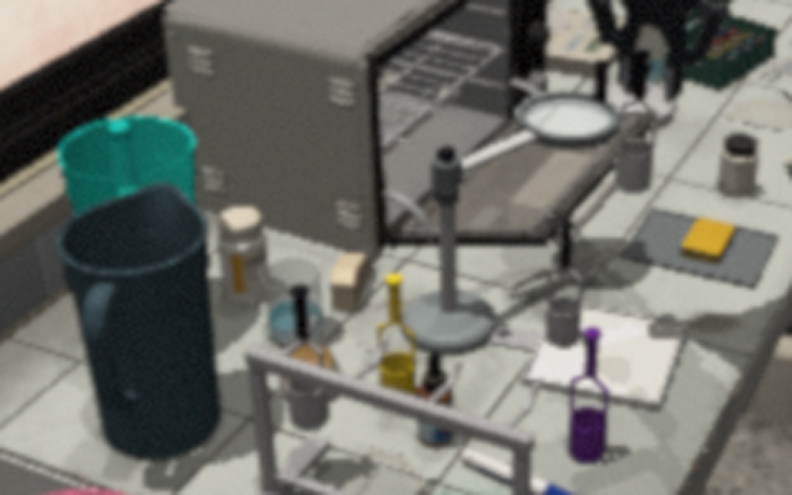

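Run:
```python
from h import *
im=cv2.imread('pics/w27.png');save(im,'w27b',(200,180,420,400),3)
s=robot.read_state();print(s)
```

```text
{'time_s': 28.55, 'qpos': array([-6.37926286e-01,  3.48772230e-01,  1.59715138e+00,  1.72990683e-05,
        1.18704441e+00, -6.25885464e-01]), 'joint_velocities': array([-0.00328888,  0.05925242,  0.08858972,  0.00057346, -0.01087406,
       -0.00037842]), 'effort': array([ 7.19440263e-02, -3.83473921e+01, -1.96494573e+01,  1.22955063e-02,
       -3.23086709e-02,  3.46073066e-04]), 'ee_pos': array([ 0.48878885, -0.2241713 ,  0.28042838]), 'eef_rot': array([7.11346652e-01, 7.02828105e-01, 6.67249452e-04, 4.26037786e-03]), 'contact_force': array([-0.23948591,  0.16970609, -1.00845698]), 'torque': array([-0.02983549,  0.05582947,  0.01490568]), 'grip_width': 0.4022191855388897}
```

View pics/w27b.png

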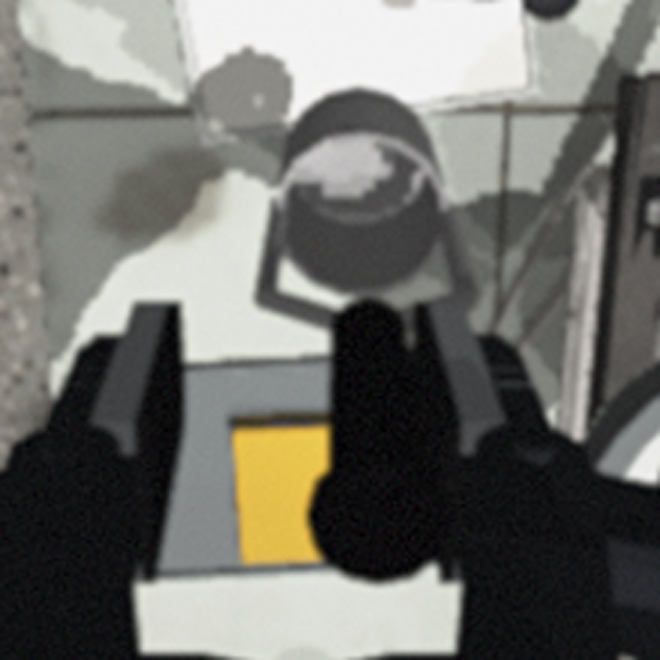

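```bash
python3 -m jog '[0,0,2,0,0,0,0.4,0,0,4,0,0,0,0.4,0,0,7,0,0,0,0.4,0,0,10,0,0,0,0.4,0,0,12,0,0,0,0.4]'; python3 -m jog '[0,0,1.5,0,0,0,0.4,0,0,2.5,0,0,0,0.4,0,0,2.8,0,0,0,0.4,0,0,2.8,0,0,0,0.4]';python3 - <<'E'
from h import *
snap('wrist','w28',f=1.5)
snap('side','s28',(200,150,320,250),5)
E
```

```text
time_s: 28.97
ee_pos: [0.4846, -0.2212, 0.1528]
eef_rot: [0.711, 0.703, -0.001, -0.003]
contact_force: [0.6, -0.8, -1.4]
grip_width: 0.405
time_s: 29.3
ee_pos: [0.4862, -0.2224, 0.1275]
eef_rot: [0.711, 0.703, -0.0, -0.002]
contact_force: [-0.2, -0.2, -1.0]
grip_width: 0.401
```

View pics/w28.png

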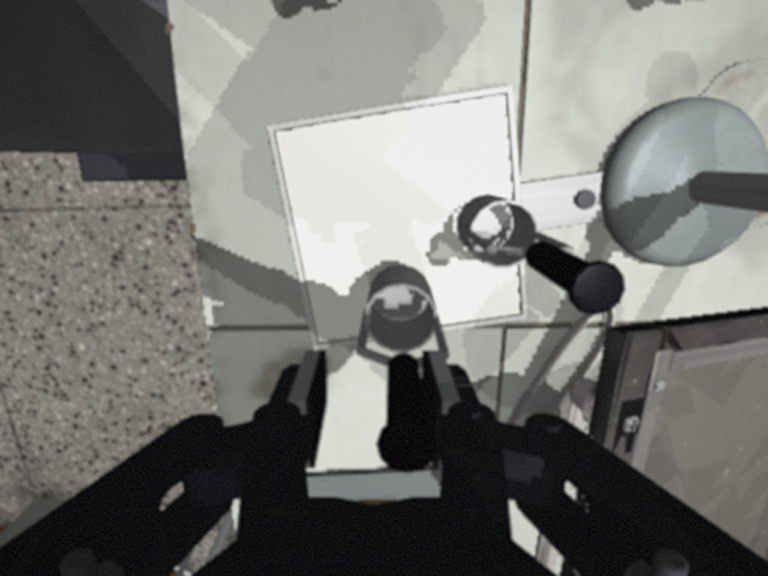

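View pics/s28.png

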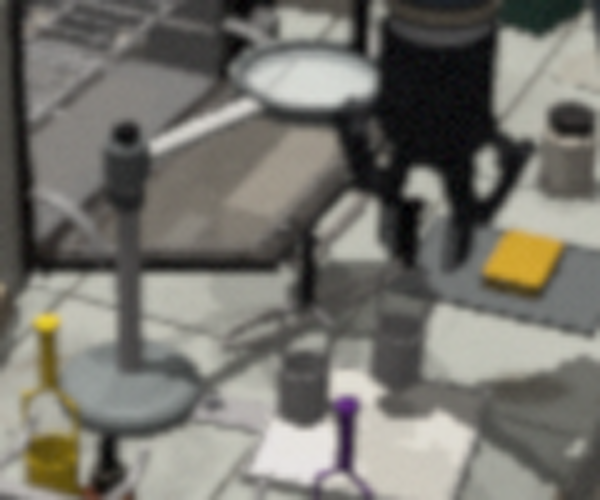

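```bash
python3 -m jog '[0,0,0.5,0,0,0,0.4,0,0,1,0,0,0,0.4,0,0,1.4,0,0,0,0.4,0,0,1.4,0,0,0,0.4,0,0,1.4,0,0,0,0.4]'; python3 -m jog '[0,0,0.2,0,0,0,0.4,0,0,0.4,0,0,0,0.4,0,0,0.4,0,0,0,0.4]';python3 - <<'E'
from h import *
snap('wrist','w29',f=1.5)
E
```

```text
time_s: 29.82
ee_pos: [0.4868, -0.2229, 0.1147]
eef_rot: [0.711, 0.703, -0.0, -0.0]
contact_force: [0.1, -0.2, -1.6]
grip_width: 0.398
time_s: 30.07
ee_pos: [0.4868, -0.2228, 0.1106]
eef_rot: [0.711, 0.703, -0.0, -0.0]
contact_force: [0.1, 0.3, -1.5]
grip_width: 0.4
```

View pics/w29.png

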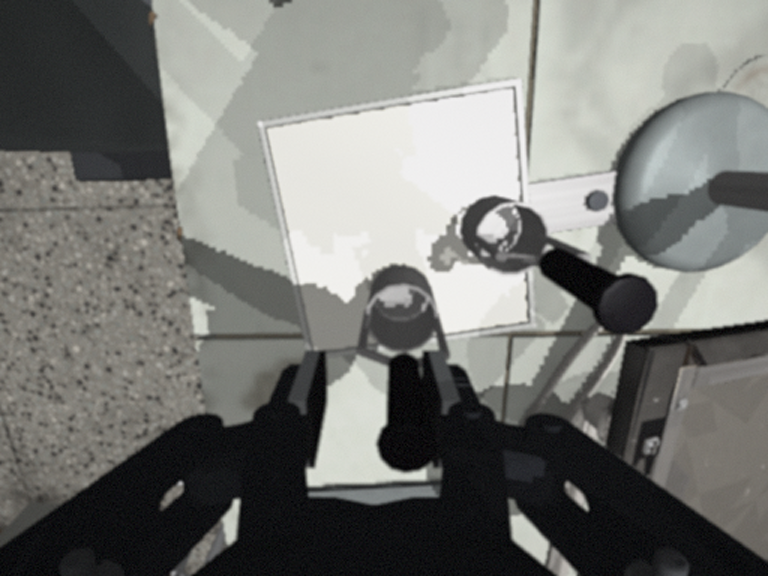

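```bash
python3 -m jog '[0,0,0.2,0,0,0,0.4,0,0,0.3,0,0,0,0.4,0,0,0.3,0,0,0,0.4]'; python3 -m jog '[0,0,0.1,0,0,0,0.4,0,0,0.2,0,0,0,0.4,0,0,0.2,0,0,0,0.4]';python3 -m jog '[0,0,0.1,0,0,0,0.4,0,0,0.2,0,0,0,0.4,0,0,0.2,0,0,0,0.4]';python3 - <<'E'
from h import *
snap('wrist','w30',(150,150,400,384),2)
E
```

```text
time_s: 30.37
ee_pos: [0.4868, -0.2228, 0.1076]
eef_rot: [0.711, 0.703, -0.0, -0.0]
contact_force: [0.3, -1.3, -0.3]
grip_width: 0.4
time_s: 30.62
ee_pos: [0.4871, -0.223, 0.1058]
eef_rot: [0.711, 0.703, 0.0, 0.0]
contact_force: [0.6, 0.1, -0.2]
grip_width: 0.401
time_s: 30.87
ee_pos: [0.487, -0.2229, 0.1037]
eef_rot: [0.711, 0.703, -0.0, -0.0]
contact_force: [-0.6, 0.1, 0.8]
grip_width: 0.402
```

View pics/w30.png

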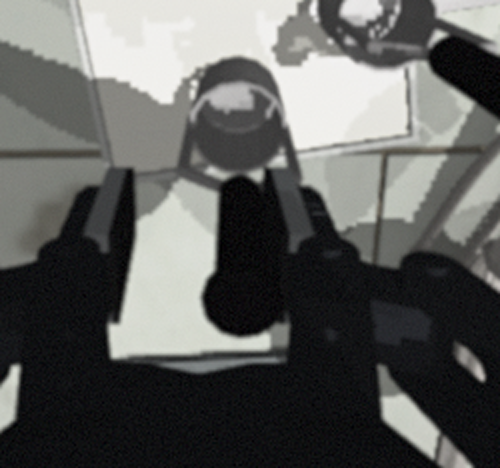

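```bash
python3 -m jog '[0,0.3,0,0,0,0,0.4,0,0.6,0,0,0,0,0.4,0,0.9,0,0,0,0,0.4,0,0.9,0,0,0,0,0.4]'
python3 - <<'E'
from h import *
c,im=snap('wrist','w31',f=1.5)
s=robot.read_state();p=s['ee_pos'];print(p,proj(c,[[p[0],p[1],.149],[p[0],p[1],.05]])*1.5)
snap('side','s31',(200,150,320,250),5)
E
```

```text
time_s: 31.25
ee_pos: [0.4969, -0.2234, 0.104]
eef_rot: [0.711, 0.703, 0.0, 0.001]
contact_force: [-0.6, -1.1, -0.1]
grip_width: 0.397
[ 0.49651094 -0.22318012  0.10390684] [[367.7008203  449.60297711]
 [369.93532321 318.70420096]]
```

View pics/w31.png

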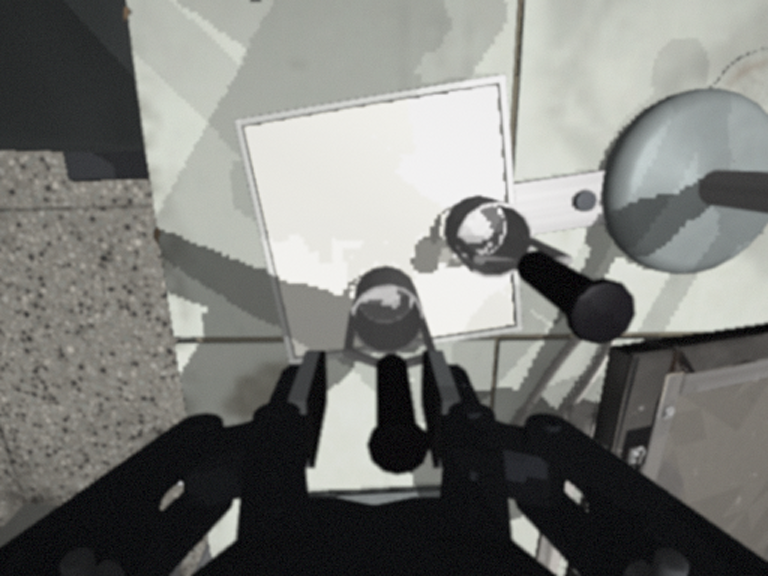

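View pics/s31.png

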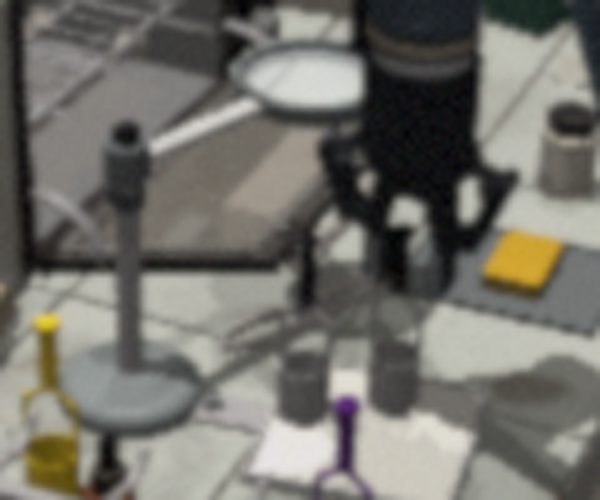

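Run:
```python
from h import *
c=optics.calibration('wrist')
print('mouth',onz(c,[(385/1.5,309/1.5)],.050),'cap',onz(c,[(398/1.5,447/1.5)],.149),'A mouth',onz(c,[(484/1.5,229/1.5)],.050),'Acap',onz(c,[(602/1.5,311/1.5)],.149))
im=cv2.imread('pics/w31.png');save(im,'w31b',(330,250,560,500),2.4)
```

```text
mouth [[ 0.50297489 -0.21792334  0.05      ]] cap [[ 0.50383806 -0.22208113  0.149     ]] A mouth [[ 0.54812737 -0.17997546  0.05      ]] Acap [[ 0.55281721 -0.18450403  0.149     ]]
```

View pics/w31b.png

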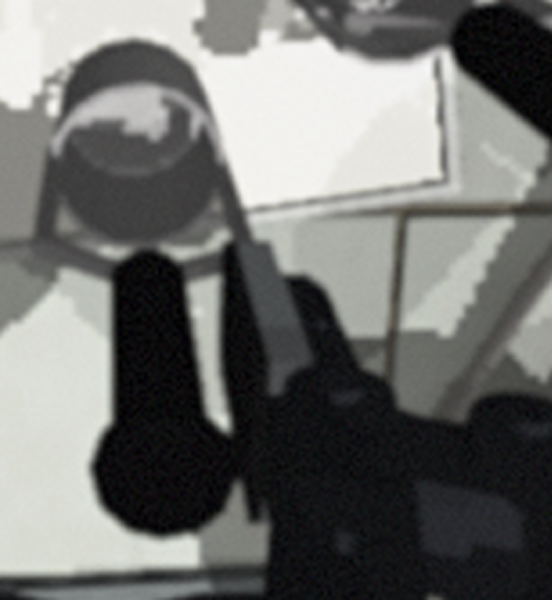

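```bash
python3 -m jog '[0,0,0,0,0,0,0.5,0,0,0,0,0,0,0.6,0,0,0,0,0,0,0.6,0,0,0,0,0,0,0.6]'
python3 - <<'E'
from h import *
c,im=snap('wrist','w32',f=1.5)
s=robot.read_state();p=s['ee_pos'];print(p,proj(c,[[p[0],p[1],.149],[p[0],p[1],.05]])*1.5)
E
```

```text
time_s: 31.68
ee_pos: [0.4959, -0.223, 0.1039]
eef_rot: [0.711, 0.703, -0.0, -0.0]
contact_force: [-0.0, -0.2, 0.1]
grip_width: 0.598
[ 0.4958907  -0.22305698  0.10386208] [[369.16193746 450.31947501]
 [370.9792402  319.20419111]]
```

View pics/w32.png

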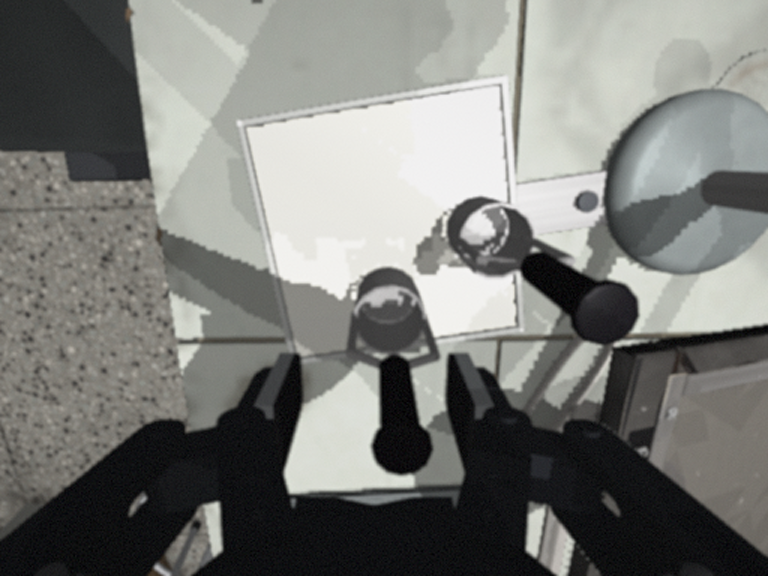

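```bash
python3 -m jog '[0,0.3,0,0,0,0,0.6,0,0.6,0,0,0,0,0.6,0,0.6,0,0,0,0,0.6]';python3 -m jog '[0,0,-1,0,0,0,0.6,0,0,-3,0,0,0,0.6,0,0,-5,0,0,0,0.6,0,0,-6,0,0,0,0.6]'
python3 - <<'E'
from h import *
c,im=snap('wrist','w33',f=1.5)
s=robot.read_state();p=s['ee_pos'];print(p,proj(c,[[p[0],p[1],.149],[p[0],p[1],.05]])*1.5)
E
```

```text
time_s: 31.98
ee_pos: [0.5029, -0.2235, 0.104]
eef_rot: [0.711, 0.703, 0.0, 0.001]
contact_force: [0.3, -0.5, -0.0]
grip_width: 0.597
time_s: 32.32
ee_pos: [0.503, -0.2237, 0.1664]
eef_rot: [0.711, 0.703, 0.0, 0.002]
contact_force: [0.3, 0.3, -0.1]
grip_width: 0.6
[ 0.50375225 -0.22428235  0.16765975] [[372.31373209 352.15183482]
 [372.13884791 284.05918423]]
```

View pics/w33.png

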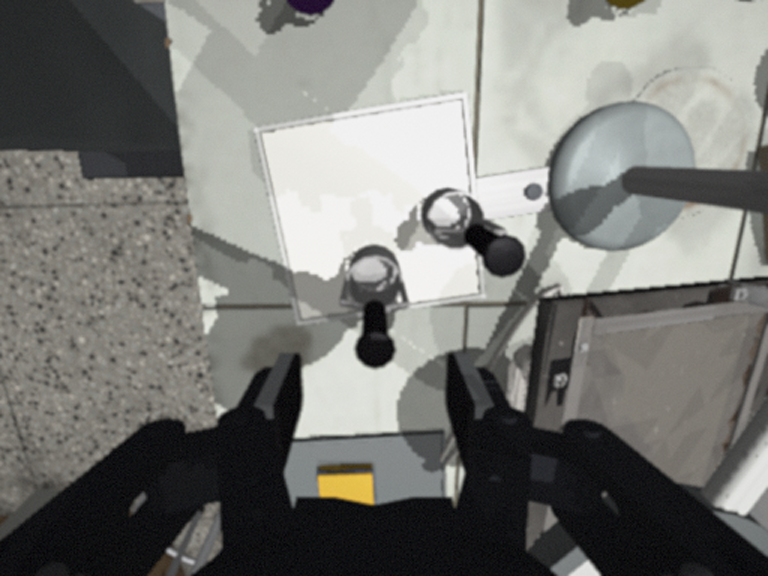

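Run:
```python
from h import *
c=optics.calibration('wrist')
L=lambda u,v,z:onz(c,[(u/1.5,v/1.5)],z)[0][:2]
P=np.array([L(*p,.011) for p in[(258,128),(465,93),(483,295),(299,322)]]);ce=P.mean(0);print(P,ce)
x=(P[1]+P[2]-P[0]-P[3]);x/=np.linalg.norm(x);print(np.degrees(np.arctan2(x[1],x[0])));y=np.array([-x[1],x[0]])
for n,p in(('Bm',L(374,270,.05)),('Bc',L(375,347,.149)),('Am',L(446,216,.05)),('Ac',L(500,254,.149))): print(n,p,np.round((p-ce)@np.c_[x,y]*1000,1))
```

```text
[[ 0.43183147 -0.13000378]
 [ 0.56562498 -0.11029432]
 [ 0.58508077 -0.24591996]
 [ 0.45058459 -0.26502716]] [ 0.50828045 -0.1878113 ]
8.232535078699282
Bm [ 0.50606033 -0.21632715] [ -6.3 -27.9]
Bc [ 0.50567584 -0.22312291] [ -7.6 -34.6]
Am [ 0.54936622 -0.18363323] [41.3 -1.7]
Ac [ 0.55355449 -0.18537261] [45.2 -4.1]
```

```bash
python3 -m jog '[0,0,-2,0,0,0,0.5,0,0,-4,0,0,0,0.4,2,2,-4.5,0,0,0,0.4,3.9,4.5,-4.5,0,0,0,0.4,3.9,4.5,-4.5,0,0,0,0.4]';python3 -m jog '[0,0,0,0,0,0,0.4,0,0,0,0,0,0,0.4]'
python3 - <<'E'
from h import *
c,im=snap('wrist','w34',f=1.5)
s=robot.read_state();p=s['ee_pos'];print(p,proj(c,[[p[0],p[1],.149],[p[0],p[1],.05]])*1.5)
E
```

```text
time_s: 32.78
ee_pos: [0.5511, -0.1825, 0.2097]
eef_rot: [0.711, 0.704, 0.002, 0.002]
contact_force: [1.1, -0.3, -0.6]
grip_width: 0.399
time_s: 32.95
ee_pos: [0.5466, -0.1844, 0.2082]
eef_rot: [0.711, 0.703, -0.001, -0.001]
contact_force: [-0.1, 1.0, -0.1]
grip_width: 0.4
[ 0.54640319 -0.18467203  0.20816101] [[370.77338488 316.00892009]
 [371.77180316 268.087457  ]]
```

View pics/w34.png

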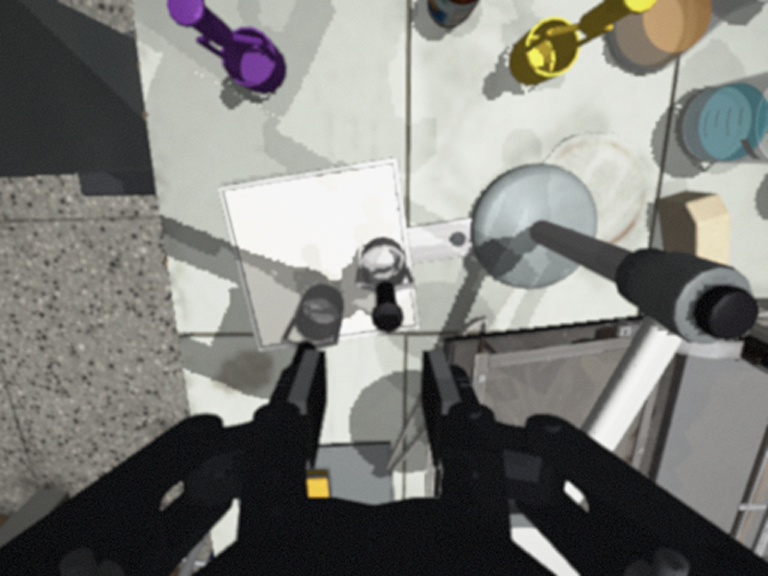

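Run:
```python
from h import *
c=optics.calibration('wrist')
L=lambda u,v,z:onz(c,[(u/1.5,v/1.5)],z)[0][:2]
P=np.array([L(*p,.011) for p in[(221,188),(395,160),(416,327),(261,349)]]);ce=P.mean(0);print(ce)
a=np.radians(8.1);x=np.array([np.cos(a),np.sin(a)]);y=np.array([-x[1],x[0]])
for n,p in(('Am',L(383,258,.05)),('Ac',L(387,313,.149)),('Bm',L(322,308,.05))): print(n,p,np.round((p-ce)@np.c_[x,y]*1000,1))
rows([.5505,-.1835,.104])
```

```text
[ 0.50688829 -0.18780639]
Am [ 0.55419082 -0.17771127] [48.3  3.3]
Ac [ 0.55418221 -0.18348292] [47.4 -2.4]
Bm [ 0.5093166  -0.21461379] [ -1.4 -26.9]
rows cm [ 0.12  0.43 10.42] deg
```

```bash
python3 -m jog '[0.15,0.65,0,0,0,0,0.4,0.15,0.65,3,0,0,0,0.4,0.15,0.65,6,0,0,0,0.4,0.15,0.65,6,0,0,0,0.4,0.15,0.65,6,0,0,0,0.4]'
python3 - <<'E'
from h import *
c,im=snap('wrist','w35',f=1.5)
s=robot.read_state();p=s['ee_pos'];print(p,proj(c,[[p[0],p[1],.149],[p[0],p[1],.05]])*1.5)
E
```

```text
time_s: 33.42
ee_pos: [0.5526, -0.1831, 0.1474]
eef_rot: [0.712, 0.702, -0.001, -0.002]
contact_force: [0.4, 0.0, 0.3]
grip_width: 0.399
[ 0.5539659  -0.18373004  0.14898404] [[373.88352712 374.76712124]
 [374.31390135 293.9853984 ]]
```

View pics/w35.png

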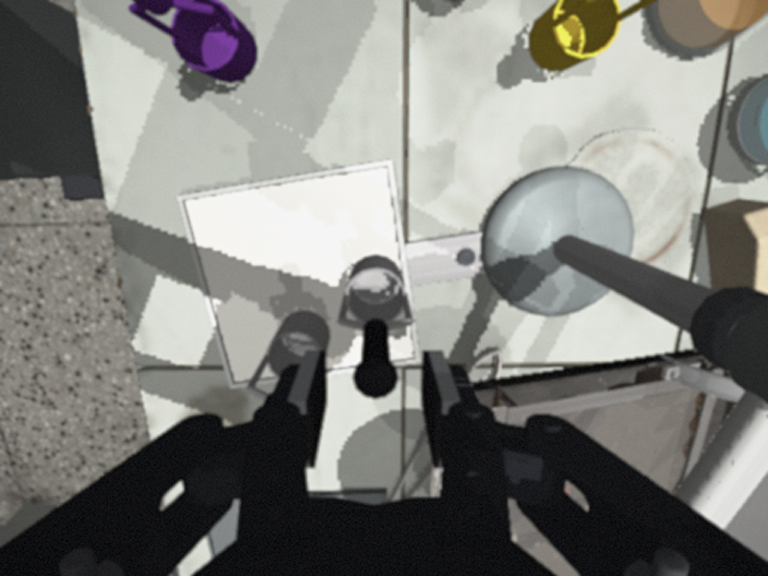

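```bash
python3 -m jog '[0,0,1.5,0,0,0,0.4,0,0,3,0,0,0,0.4,0,0,4.5,0,0,0,0.4,0,0,4.6,0,0,0,0.4,0,0,4.6,0,0,0,0.4]'; python3 -m jog '[0,0,0,0,0,0,0.05,0,0,0,0,0,0,0.05,0,0,0,0,0,0,0.05,0,0,0,0,0,0,0.05,0,0,0,0,0,0,0.05]' 50;python3 -m jog '[0,0,-0.3,0,0,0,0.05,0,0,-0.6,0,0,0,0.05,0,0,-0.8,0,0,0,0.05,0,0,-0.8,0,0,0,0.05]'
python3 - <<'E'
from h import *
c,im=snap('wrist','w36',f=1.5)
E
```

```text
time_s: 33.88
ee_pos: [0.5545, -0.1837, 0.1039]
eef_rot: [0.711, 0.703, 0.0, 0.001]
contact_force: [0.8, -0.4, 0.1]
grip_width: 0.397
time_s: 34.3
ee_pos: [0.5542, -0.1838, 0.1044]
eef_rot: [0.711, 0.703, -0.0, 0.001]
contact_force: [-2.0, -0.7, 6.2]
grip_width: 0.134
time_s: 34.63
ee_pos: [0.5546, -0.1834, 0.1115]
eef_rot: [0.711, 0.703, 0.0, 0.001]
contact_force: [-0.7, -0.4, -0.7]
grip_width: 0.136
```

View pics/w36.png

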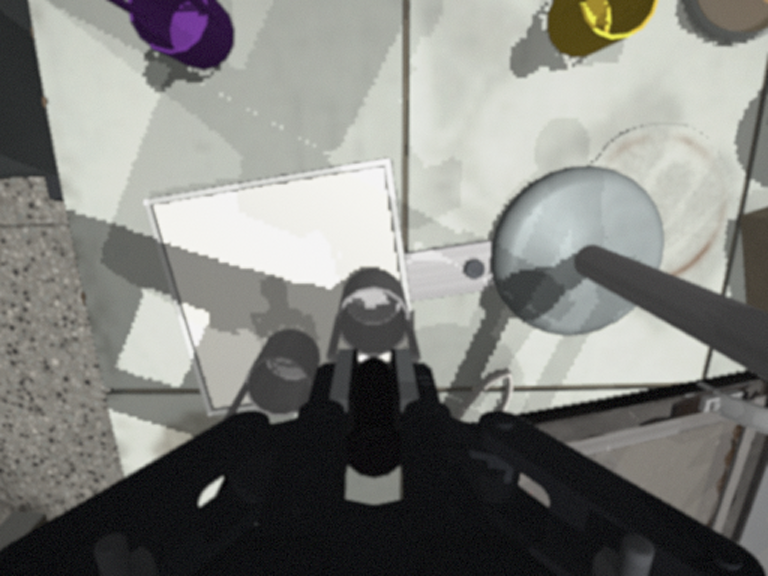

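```bash
python3 -m jog '[0.8,-0.5,0,0,0,0,0.05,1.8,-1.2,0,0,0,0,0.05,1.8,-2,0,0,0,0,0.05,1.8,-2.6,0,0,0,0,0.05,1.8,-2.6,0,0,0,0,0.05]'; python3 -m jog '[0,0,0.3,0,0,0,0.05,0,0,0.6,0,0,0,0.05,0,0,0.7,0,0,0,0.05,0,0,0.7,0,0,0,0.05]';python3 -m jog '[0,0,0.1,0,0,0,0.05,0,0,0.15,0,0,0,0.05,0,0,0.15,0,0,0,0.05]'
```

```text
time_s: 35.1
ee_pos: [0.526, -0.164, 0.1106]
eef_rot: [0.711, 0.703, -0.001, -0.001]
contact_force: [-1.0, 1.0, 0.1]
grip_width: 0.136
time_s: 35.43
ee_pos: [0.5287, -0.1655, 0.1044]
eef_rot: [0.711, 0.703, 0.0, 0.001]
contact_force: [-1.4, 0.3, 4.8]
grip_width: 0.135
time_s: 35.68
ee_pos: [0.5289, -0.1656, 0.1044]
eef_rot: [0.711, 0.703, 0.0, 0.001]
contact_force: [-3.6, 1.4, 14.6]
grip_width: 0.135
```

```bash
python3 -m jog '[0,0,0,0,0,0,0.2,0,0,0.1,0,0,0,0.25,0,0,0.2,0,0,0,0.3,0,0,0.2,0,0,0,0.4,0,0,0.2,0,0,0,0.4]';  python3 - <<'E'
from h import *
c,im=snap('wrist','w37',f=1.5)
s=robot.read_state();p=s['ee_pos'];print(p,s['contact_force'],proj(c,[[p[0],p[1],.149],[p[0],p[1],.05]])*1.5)
E
```

```text
time_s: 36.1
ee_pos: [0.5281, -0.1649, 0.0998]
eef_rot: [0.711, 0.703, -0.0, -0.0]
contact_force: [0.2, 0.5, 0.3]
grip_width: 0.399
[ 0.528063   -0.16490871  0.09985793] [0.01137172 0.32908589 0.41012229] [[368.92727021 460.27414427]
 [371.02804434 322.24394431]]
```

View pics/w37.png

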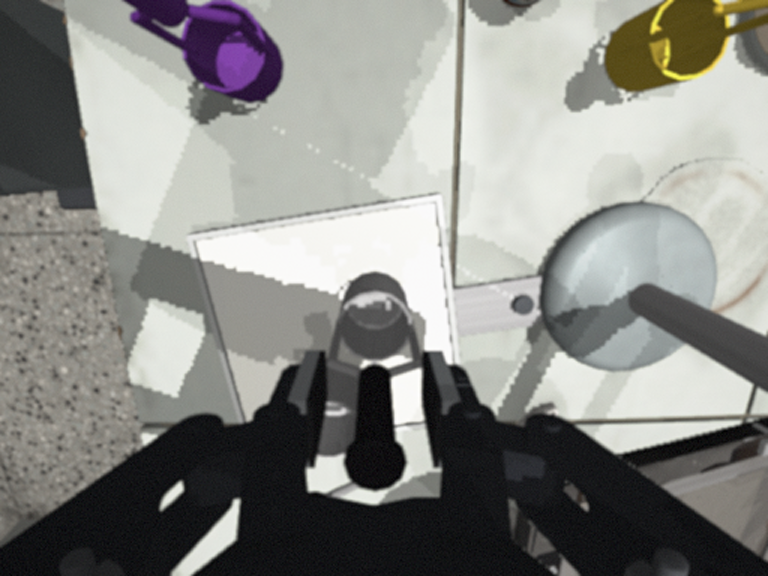

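```bash
python3 -m jog '[0,0,-2,0,0,0,0.4,0,0,-6,0,0,0,0.4,0,0,-10,0,0,0,0.4,0,0,-14,0,0,0,0.4,0,0,-18,0,0,0,0.4]';  python3 - <<'E'
from h import *
c,im=snap('wrist','w38',f=1.5)
s=robot.read_state();p=s['ee_pos'];print(p,s['contact_force'])
rows([.67,.02,.3],0)
E
```

```text
time_s: 36.57
ee_pos: [0.5278, -0.1647, 0.2819]
eef_rot: [0.711, 0.703, -0.0, -0.0]
contact_force: [0.6, -0.9, 0.8]
grip_width: 0.405
[ 0.53228731 -0.16695347  0.29066327] [ 2.54895107 -1.0010004   3.62025603]
rows cm [18.85 13.56 -0.88] deg [ 0.82  0.45 -0.68]
```

View pics/w38.png

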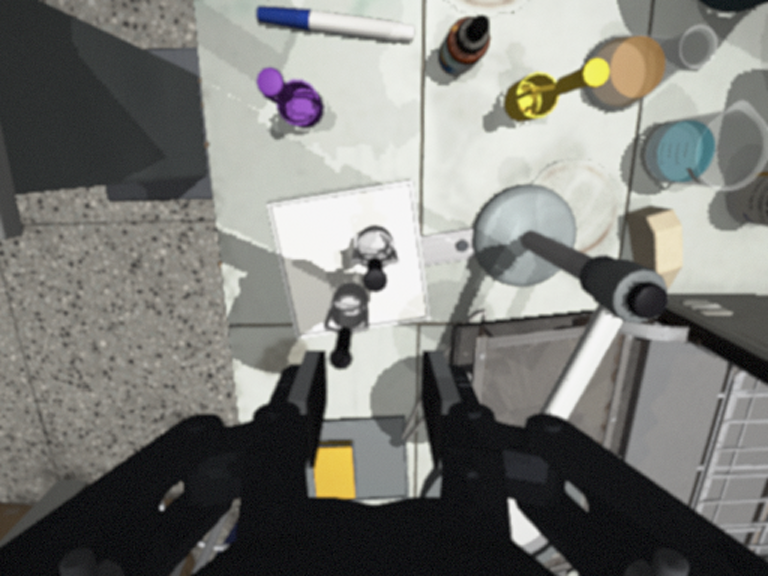

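Run:
```python
from h import *
ct,cs=[optics.calibration(n) for n in('top','side')]
print(tri([ct,cs],[(136,104),(131,202)]), onz(ct,[(151,141)],0.0),onz(ct,[(150,132)],0.05))
im=cv2.imread('pics/top0.png'); save(im,'top0p',(100,70,220,180),5)
```

```text
[0.84277576 0.08761079 0.20515562] [[0.79972186 0.0909562  0.        ]] [[0.81297475 0.08269117 0.05      ]]
```

View pics/top0p.png

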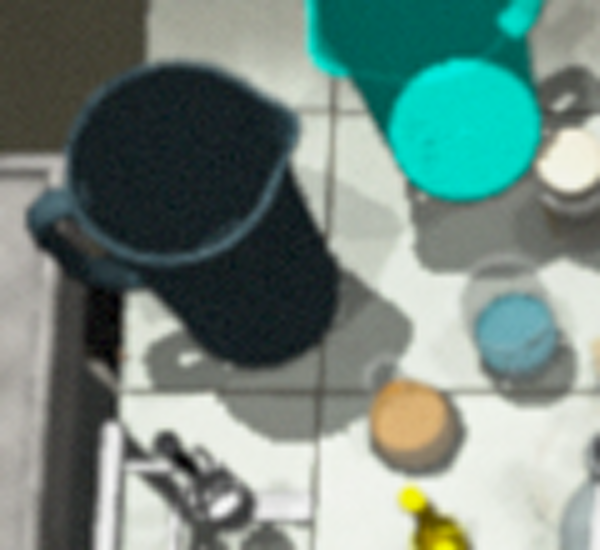

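```bash
python3 -m jog '[3,1,-0.5,0,0,0,0.4,6.5,2.5,-1,0,0,0,0.4,10,4.5,-1,0,0,0,0.4,13.5,6.5,-1,0,0,0,0.4,17,8.5,-1,0,0,0,0.4]';python3 -m jog '[3,2.2,0,0,0,0,0.4,6,4.4,0,0,0,0,0.4,8.2,6.3,2,0,0,0,0.4,8.2,6.3,5,0,0,0,0.4,8.2,6.3,6,0,0,0,0.4]';python3 -m jog '[0,0,0,0,0,0,0.4,0,0,0,0,0,0,0.4,0,0,0,0,0,0,0.4]'
python3 - <<'E'
from h import *
c,im=snap('wrist','w39',f=1.5)
s=robot.read_state();p=s['ee_pos'];print(p,s['contact_force'],s['grip_width'])
print(proj(c,[[p[0],p[1],.202]])*1.5)
E
```

```text
time_s: 37.03
ee_pos: [0.6158, 0.0056, 0.2902]
eef_rot: [0.712, 0.703, -0.0, 0.0]
contact_force: [0.2, -0.0, -0.2]
grip_width: 0.4
time_s: 37.45
ee_pos: [0.6774, 0.0871, 0.2252]
eef_rot: [0.71, 0.704, -0.003, -0.003]
contact_force: [-1.3, 0.1, -1.0]
grip_width: 0.401
time_s: 37.7
ee_pos: [0.6798, 0.0842, 0.2318]
eef_rot: [0.712, 0.702, 0.001, 0.001]
contact_force: [0.2, 0.1, 0.2]
grip_width: 0.4
[0.68007105 0.08416414 0.23236039] [-0.45277821 -0.70522245  0.53520418] 0.400546187389971
[[371.14085801 338.97173588]]
```

View pics/w39.png

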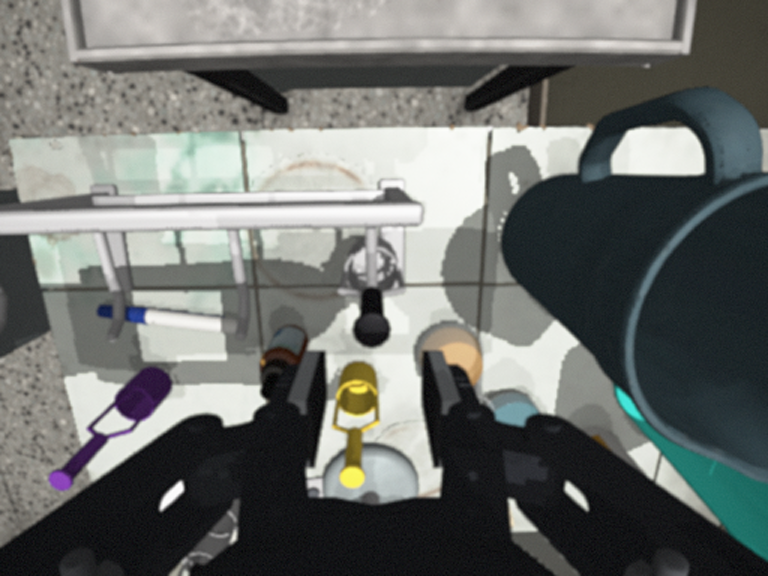

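Run:
```python
from h import *
c=optics.calibration('wrist');q=onz(c,[(372/1.5,328/1.5)],.202);print(q)
rows(list(q[0][:2])+[.1575])
```

```text
[[0.68081715 0.08896131 0.202     ]]
rows cm [0.48 0.04 7.49] deg
```

```bash
python3 -m jog '[0.2,0,1,0,0,0,0.4,0.4,0,3,0,0,0,0.4,0.45,0,5,0,0,0,0.4,0.45,0.05,6.5,0,0,0,0.4,0.45,0.05,7.4,0,0,0,0.4]'; python3 -m jog '[0,0,0,0,0,0,0.4,0,0,0,0,0,0,0.05,0,0,0,0,0,0,0.05,0,0,0,0,0,0,0.05,0,0,0,0,0,0,0.05]' 60;python3 -m jog '[0,0,0,0,0,0,0.05,0,0,0,0,0,0,0.05]'
python3 - <<'E'
from h import *
c,im=snap('wrist','w40',f=1.2)
E
```

```text
time_s: 38.17
ee_pos: [0.6789, 0.0894, 0.1549]
eef_rot: [0.712, 0.703, -0.001, -0.001]
contact_force: [0.1, 0.0, -0.3]
grip_width: 0.398
time_s: 38.58
ee_pos: [0.6801, 0.0897, 0.1579]
eef_rot: [0.711, 0.703, 0.0, 0.001]
contact_force: [-2.3, -0.5, 2.8]
grip_width: 0.13
time_s: 38.75
ee_pos: [0.6801, 0.0897, 0.1577]
eef_rot: [0.711, 0.703, 0.0, 0.001]
contact_force: [-1.4, 0.1, 6.2]
grip_width: 0.132
```

View pics/w40.png

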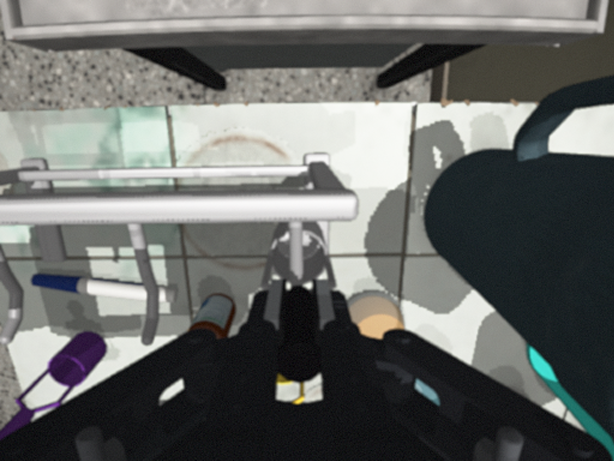

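```bash
python3 -m jog '[0,0,-1,0,0,0,0.05,0,0,-2,0,0,0,0.05,0,0,-3,0,0,0,0.05,0,0,-3,0,0,0,0.05,0,0,-3,0,0,0,0.05]' 60; python3 -m jog '[-1,0,0,0,0,0,0.05,-2.5,0,0,0,0,0,0.05,-4,0,0,0,0,0,0.05,-5.6,0,0,0,0,0,0.05,-5.6,0,0,0,0,0,0.05]' 60; python3 -m jog '[0,0,-3,0,0,0,0.05,0,0,-6,0,0,0,0.05,0,0,-9.5,0,0,0,0.05,0,0,-10,0,0,0,0.05,0,0,-10,0,0,0,0.05]' 60;python3 - <<'E'
from h import *
c,im=snap('wrist','w41',f=1.2)
snap('side','s41',(90,130,330,280),3.3)
rows([.4772,-.177,.29],0)
E
```

```text
time_s: 39.22
ee_pos: [0.6808, 0.0897, 0.1878]
eef_rot: [0.711, 0.703, 0.001, 0.001]
contact_force: [-0.1, -0.2, -0.7]
grip_width: 0.136
time_s: 39.63
ee_pos: [0.6792, 0.0287, 0.1859]
eef_rot: [0.713, 0.701, -0.001, 0.001]
contact_force: [0.9, -0.8, -1.1]
grip_width: 0.127
time_s: 40.05
ee_pos: [0.6811, 0.0327, 0.2901]
eef_rot: [0.712, 0.702, 0.003, 0.003]
contact_force: [0.2, -0.0, -1.1]
grip_width: 0.133
rows cm [-21.28 -19.85  -0.43] deg [-0.09 -0.01 -0.74]
```

View pics/w41.png

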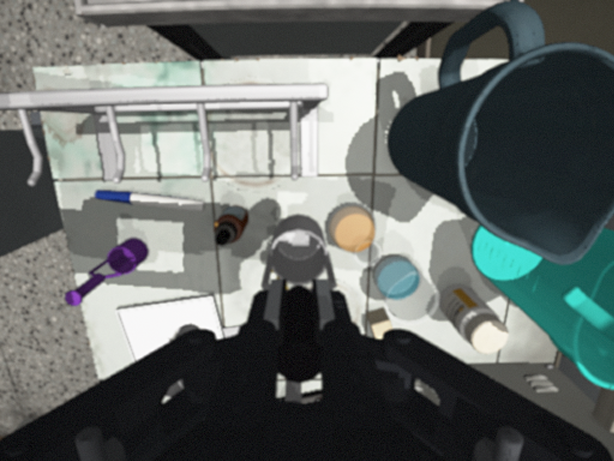

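View pics/s41.png

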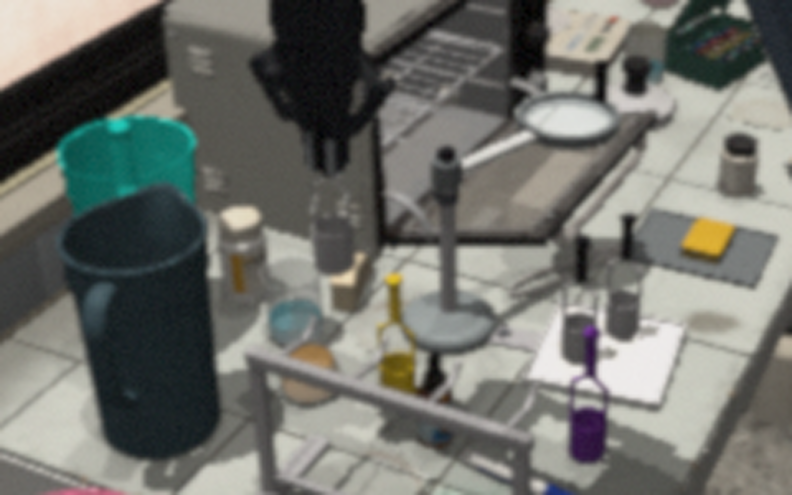

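```bash
python3 -m jog '[-2,-2,0,0,0,0,0.05,-4.5,-4.5,0,0,0,0,0.05,-7,-7,0,0,0,0,0.05,-9.8,-9.5,0,0,0,0,0.05,-12.5,-12,0,0,0,0,0.05]' 60; python3 -m jog '[-2.5,-2.5,0,0,0,0,0.05,-5,-5,0,0,0,0,0.05,-7.5,-7,0,0,0,0,0.05,-8.8,-7.9,0,0,0,0,0.05,-8.8,-7.9,0,0,0,0,0.05]';python3 -m jog '[0,0,0,0,0,0,0.05,0,0,0,0,0,0,0.05]'
python3 - <<'E'
from h import *
rows([.4772,-.177,.1045],0)
c,im=snap('wrist','w42',f=1.2)
E
```

```text
time_s: 40.57
ee_pos: [0.5549, -0.0902, 0.2837]
eef_rot: [0.711, 0.703, -0.001, -0.002]
contact_force: [0.1, -0.5, -0.8]
grip_width: 0.132
time_s: 40.98
ee_pos: [0.4744, -0.1786, 0.2843]
eef_rot: [0.713, 0.701, -0.001, -0.002]
contact_force: [-1.2, -0.7, 0.4]
grip_width: 0.129
time_s: 41.15
ee_pos: [0.4774, -0.1761, 0.2852]
eef_rot: [0.711, 0.703, 0.0, -0.001]
contact_force: [0.1, 0.3, -0.4]
grip_width: 0.131
rows cm [-0.12  0.02 18.07] deg [-0.1  -0.11 -0.71]
```

View pics/w42.png

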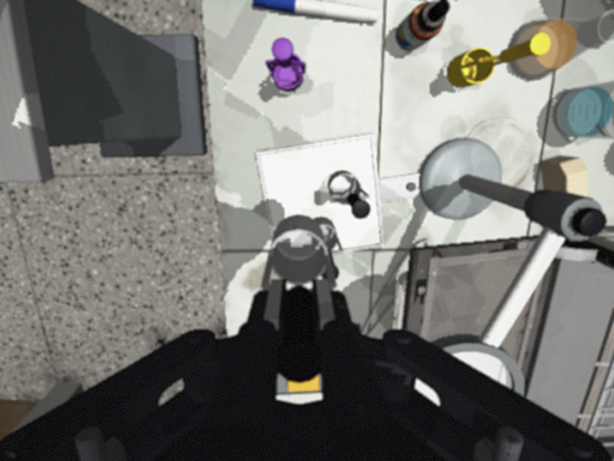

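```bash
python3 -m jog '[-0.1,0,4,0,0,0,0.05,-0.1,0,8,0,0,0,0.05,-0.1,0,12,0,0,0,0.05,-0.1,0,14.5,0,0,0,0.05,-0.1,0,16.3,0,0,0,0.05]'; python3 -m jog '[0,0,0.5,0,0,0,0.05,0,0,0.9,0,0,0,0.05,0,0,0.9,0,0,0,0.05,0,0,0.9,0,0,0,0.05]';python3 -m jog '[0,0,0.1,0,0,0,0.05,0,0,0.3,0,0,0,0.05,0,0,0.3,0,0,0,0.05]';python3 - <<'E'
from h import *
c,im=snap('wrist','w43',f=1.5)
E
```

```text
time_s: 41.62
ee_pos: [0.4767, -0.1756, 0.1201]
eef_rot: [0.711, 0.704, -0.0, -0.003]
contact_force: [-0.3, 0.2, -0.5]
grip_width: 0.129
time_s: 41.95
ee_pos: [0.4786, -0.1779, 0.1152]
eef_rot: [0.711, 0.703, 0.0, 0.001]
contact_force: [-0.4, -0.7, 0.0]
grip_width: 0.135
time_s: 42.2
ee_pos: [0.4779, -0.1781, 0.112]
eef_rot: [0.711, 0.703, 0.0, 0.001]
contact_force: [0.2, -0.1, -1.1]
grip_width: 0.134
```

View pics/w43.png

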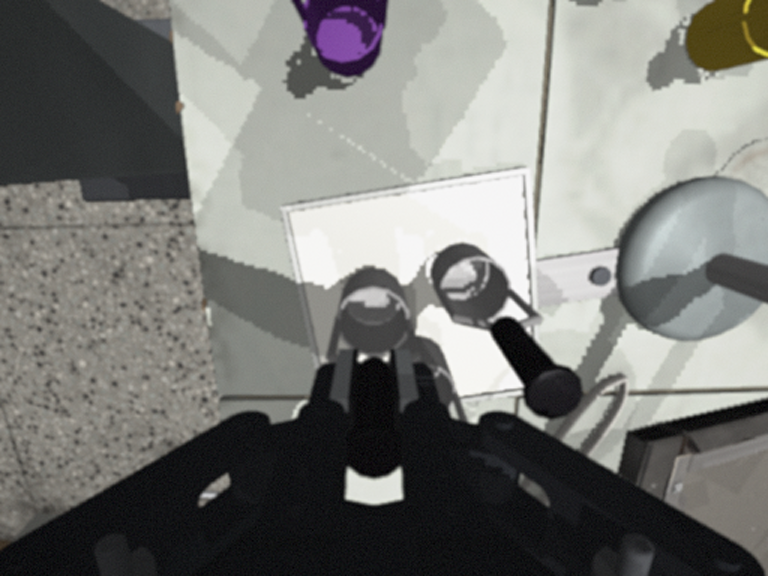

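```bash
python3 -m jog '[0,0,0.2,0,0,0,0.05,0,0,0.5,0,0,0,0.05,0,0,0.5,0,0,0,0.05]';python3 -m jog '[0,0,0.1,0,0,0,0.05,0,0,0.2,0,0,0,0.05,0,0,0.2,0,0,0,0.05]';python3 -m jog '[0,0,0.1,0,0,0,0.05,0,0,0.2,0,0,0,0.05,0,0,0.2,0,0,0,0.05]'
```

```text
time_s: 42.5
ee_pos: [0.4772, -0.1777, 0.1059]
eef_rot: [0.711, 0.703, -0.0, -0.0]
contact_force: [-0.6, -0.1, -0.9]
grip_width: 0.132
time_s: 42.75
ee_pos: [0.4774, -0.1778, 0.1041]
eef_rot: [0.711, 0.703, -0.0, -0.0]
contact_force: [-0.8, 0.0, -1.0]
grip_width: 0.132
time_s: 43.0
ee_pos: [0.4777, -0.178, 0.1033]
eef_rot: [0.711, 0.703, 0.0, 0.0]
contact_force: [-1.8, 1.0, 6.6]
grip_width: 0.134
```

Contact at 0.1033 with 6.6 N. Release while lowering slightly, as worked before.

```bash
python3 -m jog '[0,0,0,0,0,0,0.2,0,0,0.1,0,0,0,0.25,0,0,0.25,0,0,0,0.3,0,0,0.3,0,0,0,0.4,0,0,0.3,0,0,0,0.4]';  python3 - <<'E'
from h import *
c,im=snap('wrist','w44',f=1.5)
s=robot.read_state();p=s['ee_pos'];print(p,s['contact_force'],proj(c,[[p[0],p[1],.149],[p[0],p[1],.05]])*1.5)
E
```

```text
time_s: 43.42
ee_pos: [0.4773, -0.1777, 0.099]
eef_rot: [0.711, 0.703, -0.0, -0.0]
contact_force: [0.1, 0.6, 1.3]
grip_width: 0.396
[ 0.47738153 -0.17772942  0.0990587 ] [-0.05898829  0.35580248  0.28529662] [[369.02416315 462.39515838]
 [371.05861581 322.87491133]]
```

View pics/w44.png

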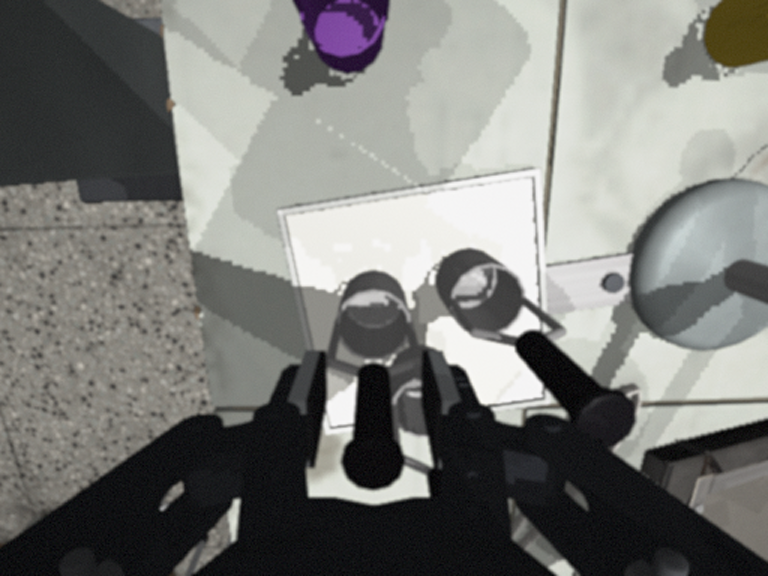

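```bash
python3 -m jog '[0,0,-1.5,0,0,0,0.4,0,0,-4,0,0,0,0.4,0,0,-8,0,0,0,0.4,0,0,-12,0,0,0,0.4,0,0,-16,0,0,0,0.4]';python3 -m jog '[0,0,-3,0,0,0,0.5,0,0,-4,0,0,0,0.6,0,0,-4,0,0,0,0.6]';  python3 - <<'E'
from h import *
c,im=snap('wrist','w45',f=1.5); np.save('c45',c['camera_from_world'])
s=robot.read_state();print(s['ee_pos'],s['qpos'])
snap('side','s45',(90,130,330,280),3.3)
E
```

```text
time_s: 43.88
ee_pos: [0.477, -0.1775, 0.2607]
eef_rot: [0.711, 0.703, -0.0, -0.001]
contact_force: [0.9, -0.3, 0.2]
grip_width: 0.399
time_s: 44.13
ee_pos: [0.479, -0.1787, 0.3024]
eef_rot: [0.711, 0.703, 0.001, 0.004]
contact_force: [-0.2, -1.0, -0.8]
grip_width: 0.601
[ 0.47772589 -0.17793422  0.29996862] [-5.76037575e-01  2.89374068e-01  1.63017325e+00 -2.71949615e-06
  1.21988967e+00 -5.63867558e-01]
```

View pics/w45.png

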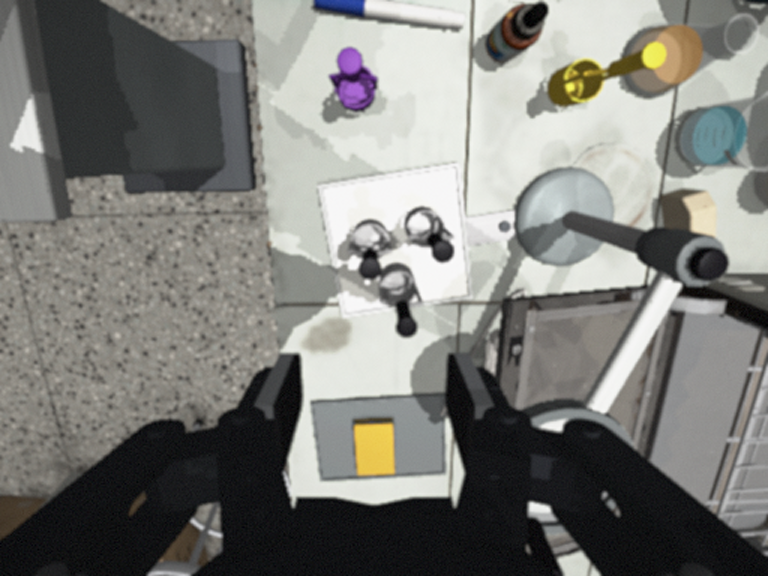

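View pics/s45.png

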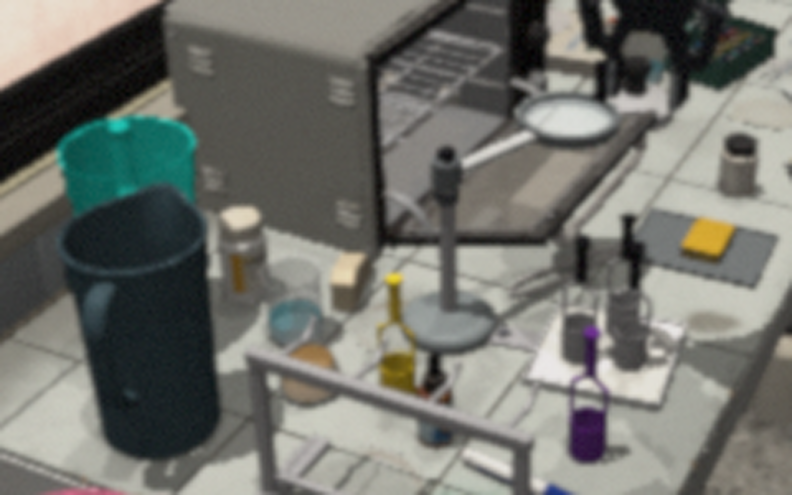

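Run:
```python
from h import *
c=dict(optics.calibration('wrist'));
L=lambda u,v,z:onz(c,[(u/1.5,v/1.5)],z)[0][:2]
ce=np.array([.507,-.188]);a=np.radians(8.1);x=np.array([np.cos(a),np.sin(a)]);y=np.array([-x[1],x[0]])
P=np.array([L(*p,.011) for p in[(319,186),(457,163),(469,296),(343,315)]]);print(P.mean(0)); ce=P.mean(0)
for n,p in(('C',L(369,236,.05)),('A',L(422,222,.05)),('B',L(396,283,.05))): print(n,p,np.round((p-ce)@np.c_[x,y]*1000,1))
rows([.586,-.3665,.285],np.radians(-23.5))
```

```text
[ 0.50128119 -0.18348288]
C [ 0.47383491 -0.16979314] [-25.2  17.4]
A [ 0.52163225 -0.15762304] [23.8 22.7]
B [ 0.49844855 -0.21431974] [ -7.1 -30.1]
rows cm [-18.78  11.15   1.3 ] deg [-0.09 -0.03 22.8 ]
```

```bash
python3 -m jog '[-3.5,2,0,0,0,5,0.6,-7,4,0,0,0,10,0.6,-10.5,6,0,0,0,15,0.6,-14,8,0.5,0,0,20,0.6,-17.5,10,1,0,0,22.8,0.6]';python3 -m jog '[-0.5,1.5,0,0,0,0,0.6,-0.7,1.6,0,0,0,0,0.6,-0.7,1.6,0,0,0,0,0.6,-0.7,1.6,0,0,0,0,0.6]';  python3 - <<'E'
from h import *
c,im=snap('wrist','w46',f=1.5)
s=robot.read_state();p=s['ee_pos'];print(p)
rows([.586,-.3665,.285],np.radians(-23.5))
print(proj(c,[[.586,-.3665,.238],[p[0],p[1],.238]])*1.5)
E
```

```text
time_s: 44.65
ee_pos: [0.5751, -0.3549, 0.2857]
eef_rot: [0.837, 0.547, -0.001, -0.003]
contact_force: [-0.0, -0.9, -1.2]
grip_width: 0.6
time_s: 44.98
ee_pos: [0.586, -0.3654, 0.2868]
eef_rot: [0.836, 0.548, -0.001, -0.003]
contact_force: [0.4, -0.3, -0.2]
grip_width: 0.6
[ 0.58617257 -0.36514867  0.2878046 ]
rows cm [-0.13  0.04  0.28] deg [-0.22 -0.08  0.04]
[[372.46368906 326.05236429]
 [371.65727526 323.45731095]]
```

View pics/w46.png

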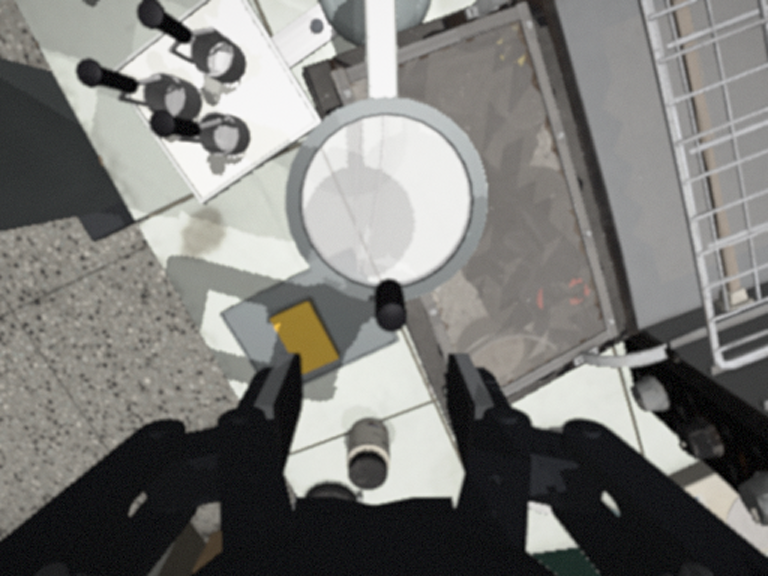

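Run:
```python
from h import *
c=optics.calibration('wrist');q=onz(c,[(391/1.5,317/1.5)],.238);b=onz(c,[(388/1.5,288/1.5)],.195);print(q,b, 'lens',onz(c,[(386/1.5,202/1.5)],.185))
rows(list(q[0][:2])+[.2])
```

```text
[[ 0.59591989 -0.36595102  0.238     ]] [[ 0.59639813 -0.36439848  0.195     ]] lens [[ 0.61390442 -0.32078821  0.185     ]]
rows cm [0.3  0.96 8.78] deg
```

```bash
python3 -m jog '[0.2,0.5,0,0,0,0,0.6,0.3,0.95,2,0,0,0,0.6,0.3,0.95,5,0,0,0,0.6,0.3,0.95,5,0,0,0,0.6]';  python3 - <<'E'
from h import *
c,im=snap('wrist','w47',f=1.5)
s=robot.read_state();p=s['ee_pos'];print(p)
print(proj(c,[[p[0],p[1],.238]])*1.5)
E
```

```text
time_s: 45.37
ee_pos: [0.5947, -0.3644, 0.2342]
eef_rot: [0.836, 0.549, -0.001, -0.005]
contact_force: [-1.1, 0.8, -1.8]
grip_width: 0.602
[ 0.59539561 -0.36527097  0.23647263]
[[372.94990759 378.54001882]]
```

View pics/w47.png

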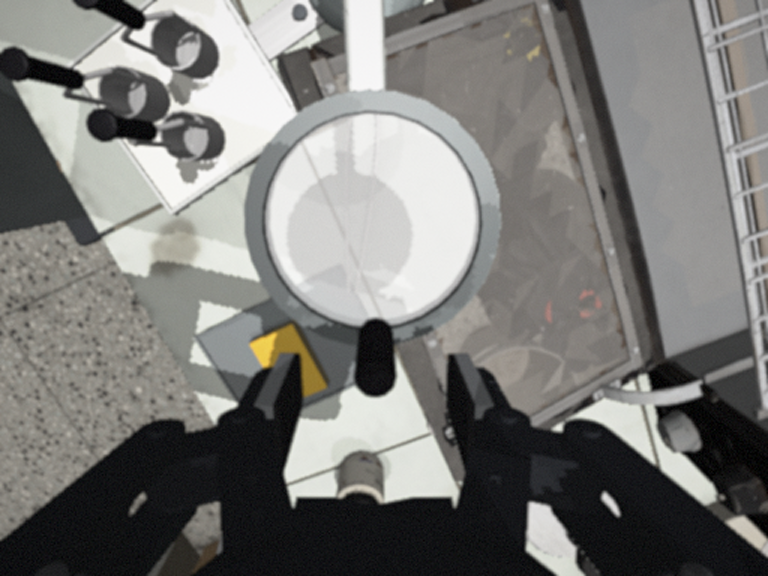

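```bash
python3 -m jog '[0,0,1.5,0,0,0,0.6,0,0,3,0,0,0,0.6,0,0,3.6,0,0,0,0.6,0,0,3.6,0,0,0,0.6]'; python3 -m jog '[0,0,0,0,0,0,0.3,0,0,0,0,0,0,0.1,0,0,0,0,0,0,0.1,0,0,0,0,0,0,0.1,0,0,0,0,0,0,0.1]' 40; python3 -m jog '[0,0,0,0,0,0,0.1,0,0,0,0,0,0,0.1,0,0,0,0,0,0,0.1]'
python3 - <<'E'
from h import *
s=robot.read_state();p=s['ee_pos'][:2]
for C in ([.6745,-.165],[.6725,-.1665]):
    d=p-np.array(C); az=np.degrees(np.arctan2(-d[1],-d[0])); print(np.linalg.norm(d),'az from -x (right+)',az,'turn to 8.1:',az-8.1)
a=R.from_quat(s['eef_rot']).as_matrix();print('tool x az',np.degrees(np.arctan2(a[1,0],a[0,0])),'x,y',a[:2,0],a[:2,1])
E
```

```text
time_s: 45.75
ee_pos: [0.5968, -0.3671, 0.2032]
eef_rot: [0.836, 0.548, -0.0, -0.001]
contact_force: [0.0, 0.6, 0.2]
grip_width: 0.598
time_s: 46.17
ee_pos: [0.5974, -0.3681, 0.2051]
eef_rot: [0.836, 0.548, 0.0, 0.001]
contact_force: [-1.7, 1.5, 5.5]
grip_width: 0.179
time_s: 46.42
ee_pos: [0.5974, -0.3681, 0.2051]
eef_rot: [0.836, 0.548, 0.0, 0.001]
contact_force: [-1.8, 2.1, 5.6]
grip_width: 0.175
0.21726752617242615 az from -x (right+) 69.21395694195763 turn to 8.1: 61.11395694195763
0.21515955671545348 az from -x (right+) 69.57012941312843 turn to 8.1: 61.470129413128426
tool x az 66.50436788703787 x,y [0.39867909 0.91709031] [ 0.91708982 -0.39867792]
```

Run:
```python
from h import *
d0=2.7
for f in (5,10,11,15,20,25):
    d=np.radians(d0-f);e=np.radians(d0); print(f,np.round(21.7*np.array([np.cos(e)-np.cos(d),-np.sin(e)+np.sin(d)]),2))
```

```text
5 [-0.01 -1.89]
10 [ 0.15 -3.78]
11 [ 0.2  -4.15]
15 [ 0.47 -5.64]
20 [ 0.96 -7.48]
25 [ 1.6  -9.26]
```

```bash
python3 -m jog '[0,-1.9,0,0,0,5,0.1,0.15,-3.8,0,0,0,10,0.1,0.47,-5.65,0,0,0,15,0.1,0.96,-7.5,0,0,0,20,0.1,1.6,-9.25,0,0,0,25,0.1]' ; python3 -m jog '[0,-1.9,0,0,0,5,0.1,0.15,-3.8,0,0,0,10,0.1,0.47,-5.65,0,0,0,15,0.1,0.96,-7.5,0,0,0,20,0.1,1.6,-9.25,0,0,0,25,0.1]'; python3 -m jog '[0,0,0,0,0,0,0.1,0,0,0,0,0,0,0.1]'
python3 - <<'E'
from h import *
s=robot.read_state();p=s['ee_pos'][:2]
for C in ([.6745,-.165],[.6725,-.1665]):
    d=p-np.array(C); az=np.degrees(np.arctan2(-d[1],-d[0])); print(np.linalg.norm(d),'az',az)
print(s['qpos'])
c,im=snap('wrist','w48',f=1.5);snap('top','t48',(170,130,290,250),5)
E
```

```text
time_s: 46.83
ee_pos: [0.5192, -0.3181, 0.205]
eef_rot: [0.936, 0.352, 0.001, 0.003]
contact_force: [0.4, -1.8, 5.4]
grip_width: 0.171
time_s: 47.25
ee_pos: [0.4681, -0.2383, 0.205]
eef_rot: [0.99, 0.142, -0.001, 0.003]
contact_force: [-5.2, -4.4, 8.0]
grip_width: 0.173
time_s: 47.42
ee_pos: [0.4673, -0.2361, 0.205]
eef_rot: [0.99, 0.144, -0.002, 0.0]
contact_force: [-7.6, -1.2, 11.7]
grip_width: 0.173
0.2190837776876478 az 18.928710830394806
0.21670671299020255 az 18.72510081643433
[-0.67958515  0.42816511  1.71260271 -0.00384251  1.00262345  0.60379174]
```

View pics/w48.png

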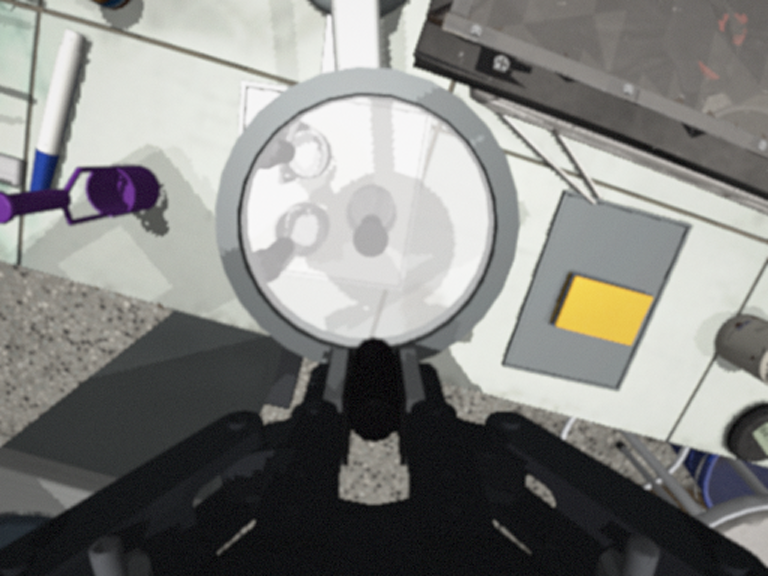

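View pics/t48.png

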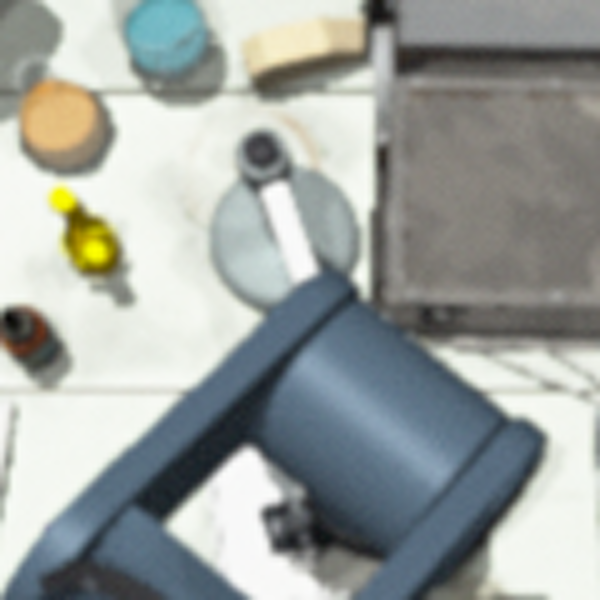

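```bash
python3 -m jog '[-0.05,-1.4,0,0,0,3.7,0.1,0,-2.8,0,0,0,7.4,0.1,0.05,-4.1,0,0,0,10.9,0.1,0.05,-4.1,0,0,0,10.9,0.1]' ;python3 -m jog '[0,0,0,0,0,0,0.1,0,0,0,0,0,0,0.1]'
python3 - <<'E'
from h import *
s=robot.read_state();p=s['ee_pos'][:2];print(p,s['contact_force'])
for C in ([.6745,-.165],[.6725,-.1665]):
    d=p-np.array(C); az=np.degrees(np.arctan2(-d[1],-d[0])); print(np.linalg.norm(d),'az',az)
c,im=snap('wrist','w49',f=1.5)
E
```

```text
time_s: 47.85
ee_pos: [0.4572, -0.1958, 0.205]
eef_rot: [0.999, 0.048, -0.0, 0.0]
contact_force: [-5.8, 1.7, 9.1]
grip_width: 0.167
time_s: 48.02
ee_pos: [0.4573, -0.1967, 0.2049]
eef_rot: [0.999, 0.049, -0.001, 0.0]
contact_force: [-5.0, 2.1, 11.9]
grip_width: 0.174
[ 0.45732806 -0.19668561] [-4.95181442  2.08716059 11.8933557 ]
0.2194712483165972 az 8.300943243468668
0.21727893190722514 az 7.985681431899973
```

View pics/w49.png

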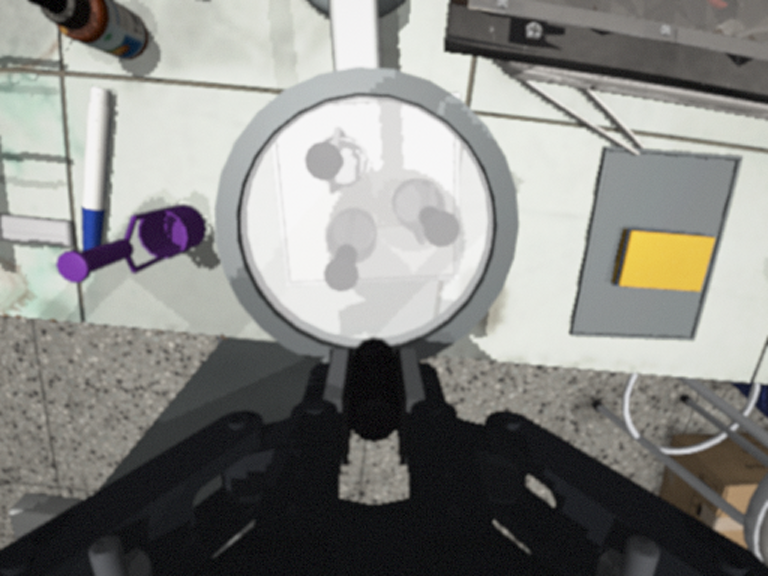

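```bash
python3 -m jog '[0,0,0,0,0,0,0.2,0,0,0,0,0,0,0.3,0,0,0,0,0,0,0.5,0,0,0,0,0,0,0.6,0,0,0,0,0,0,0.6]' 20;python3 -m jog '[0,0,-1,0,0,0,0.6,0,0,-3,0,0,0,0.6,0,0,-6,0,0,0,0.6,0,0,-9,0,0,0,0.6,0,0,-12,0,0,0,0.6]';python3 -m jog '[0,0,0,0,0,0,0.6,0,0,0,0,0,0,0.6,0,0,0,0,0,0,0.6]'
python3 - <<'E'
from h import *
c,im=snap('wrist','w50',f=1.5)
s=robot.read_state();p=s['ee_pos'];print(p)
E
```

```text
time_s: 48.48
ee_pos: [0.4584, -0.1971, 0.2032]
eef_rot: [0.999, 0.049, 0.0, -0.0]
contact_force: [-1.0, 0.4, 0.7]
grip_width: 0.597
time_s: 48.9
ee_pos: [0.458, -0.1968, 0.3242]
eef_rot: [0.999, 0.049, -0.0, -0.0]
contact_force: [1.1, -0.3, -0.6]
grip_width: 0.599
time_s: 49.15
ee_pos: [0.4578, -0.1967, 0.3228]
eef_rot: [0.999, 0.049, -0.0, -0.0]
contact_force: [-0.1, 0.3, -0.5]
grip_width: 0.599
[ 0.45755663 -0.19646645  0.32213487]
```

View pics/w50.png

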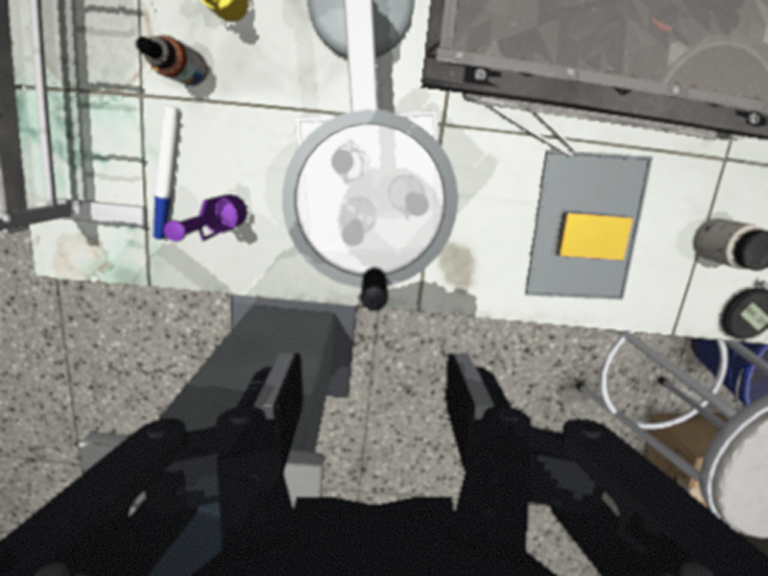

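Run:
```python
from h import *
c=optics.calibration('wrist')
L=lambda u,v,z:onz(c,[(u/1.5,v/1.5)],z)[0][:2]
l=L(370.5,197,.19);h=L(374,291,.238);print('lens',l,'handle',h)
k1=L(299,116,.011);k2=L(434,116,.011);print('plate corners',k1,k2)
im=cv2.imread('pics/w50.png');save(im,'w50b',(270,90,480,320),2.6)
```

```text
lens [ 0.50971669 -0.1896507 ] handle [ 0.46373631 -0.19638365]
plate corners [ 0.5662242  -0.11241819] [ 0.57915203 -0.24405365]
```

View pics/w50b.png

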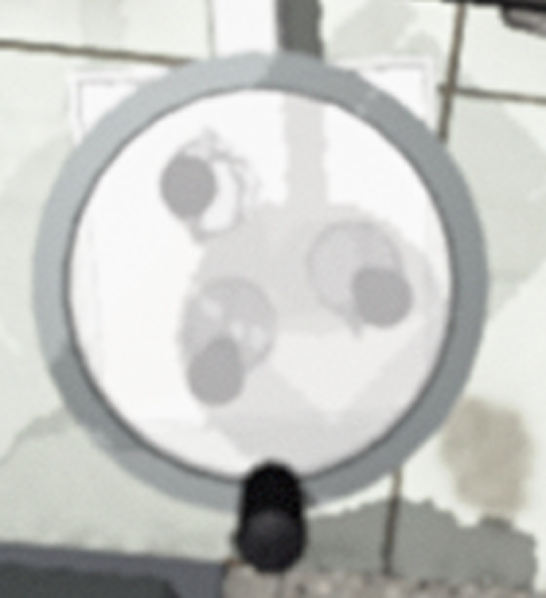

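```bash
python3 -m jog '[0,-4,-1,0,0,0,0.6,0,-8,-2,0,0,0,0.6,0,-12,-2,0,0,0,0.6,-0.5,-16,-2,0,0,0,0.6,-1,-20,-2,0,0,0,0.6]';python3 -m jog '[0,-4,0,0,0,0,0.6,-0.5,-8,0,0,0,0,0.6,-1,-12,0,0,0,0,0.6,-1.5,-16,0,0,0,0,0.6,-1.5,-20,0,0,0,0,0.6]';python3 -m jog '[0,-4,0,0,0,0,0.6,0,-8,0,0,0,0,0.6,0,-12,0,0,0,0,0.6,0,-12,0,0,0,0,0.6,0,-12,0,0,0,0,0.6]';python3 - <<'E'
from h import *
c,im=snap('top','t51',(170,130,330,270),4.5)
snap('side','s51',(150,130,340,280),4)
E
```

```text
time_s: 49.62
ee_pos: [0.4275, 0.0028, 0.3419]
eef_rot: [0.999, 0.048, -0.002, -0.001]
contact_force: [0.2, 0.1, -0.2]
grip_width: 0.597
time_s: 50.03
ee_pos: [0.3919, 0.2001, 0.3418]
eef_rot: [0.999, 0.049, -0.002, 0.0]
contact_force: [0.9, -0.3, -0.1]
grip_width: 0.598
time_s: 50.45
ee_pos: [0.3813, 0.3194, 0.3414]
eef_rot: [0.999, 0.051, -0.002, 0.001]
contact_force: [0.7, -1.1, -0.0]
grip_width: 0.601
```

View pics/t51.png

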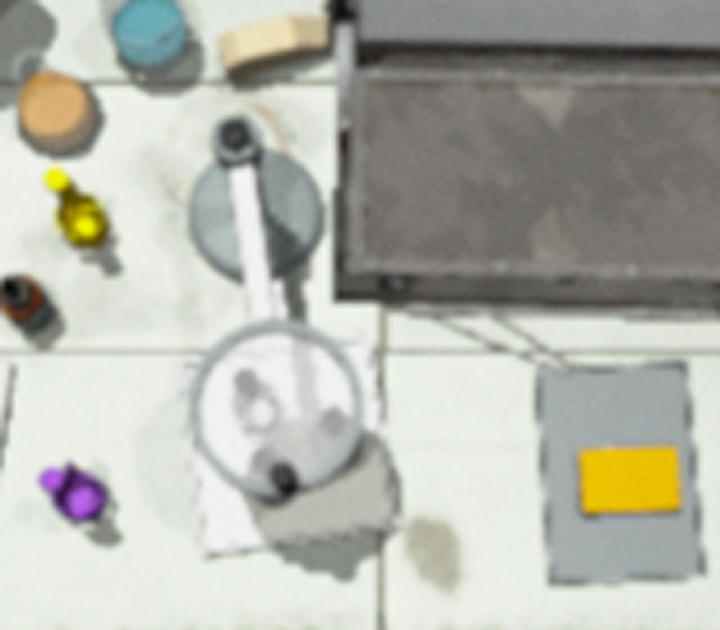

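View pics/s51.png

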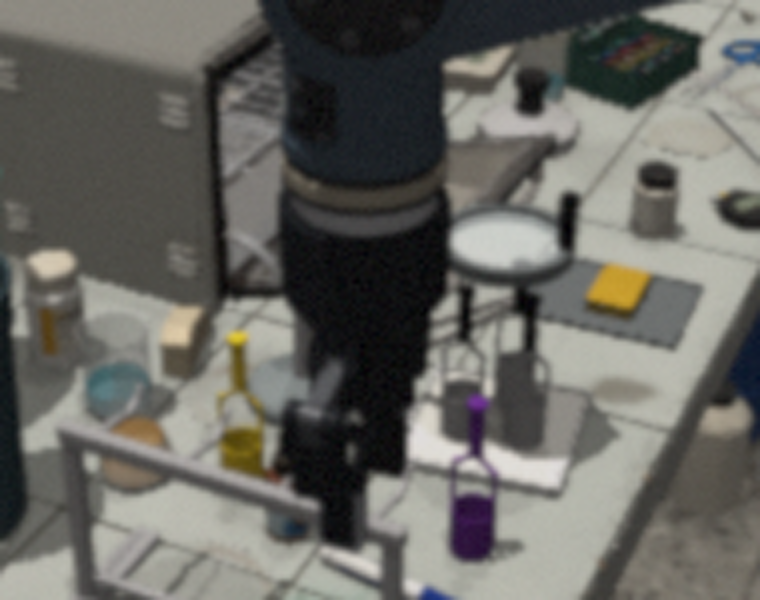

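Run:
```python
from h import *
c=optics.calibration('top')
L=lambda u,v,z:onz(c,[(170+u/4.5,130+v/4.5)],z)[0][:2]
print('lens',L(278,409,.19),'cap',L(236,138,.213))
a=L(190,368,.011);b=L(376,340,.011);d=L(205,556,.011);print(a,b,d,'centre',(b+d)/2)
```

```text
lens [ 0.50161883 -0.19320164] cap [ 0.66753333 -0.16683068]
[ 0.5568826  -0.12053215] [ 0.57704399 -0.25335799] [ 0.42342771 -0.13342612] centre [ 0.50023585 -0.19339205]
```

Run:
```python
from bench import order
print(order.finish_job())
```

```text
the job is handed in; nothing more can be done
None
```

The job is done and handed in at about 50 s of the 210 s allowed. I swung the magnifier clear of the plate and laid the strip box flat in the grey tray. The three steel cups on the rack (one hook was empty) now stand upright on the plate. Then I swung the magnifier back over it.

**Last checks:**
- **Cups:** all three are upright, with their centres at most 31 mm off the plate's middle lines; up to 48 mm would still be inside the rim.
- **Box:** it lies flat inside the tray.
- **Lens:** it is within about 1.5 mm of the plate centre in the top camera and about 3 mm in the wrist camera.
- **Rest of the scene:** the rack is empty, and I saw no change in the other items in view, including the purple and yellow look-alikes. I did not measure them.

**What went wrong on the way:**
- **Release:** opening the fingers shifted the first two cups. The likely cause is the pads rising and catching the disc on the stem.
- **First cup:** it ended up close to the rim, so I gripped it again and moved it inward.
- **Second cup:** it was lifted off the plate, so I lowered it back and freed it. It now stands about 20 mm from where I had planned.
- **Fix:** lowering the tool slightly while opening prevented this when I set the first cup down again and when I placed the third.

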